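# Fit up a tube for tacking and set the welding range

### The arm

A 6-joint arm with a two-finger parallel gripper is mounted at the origin on the work surface. World frame = base frame: x ahead of the robot, y to its left, z up, the work surface at z = 0. Lengths are in mm, angles in rad, forces in N, time in s.
With the tool pointing down it reaches from about 275 to 1000 mm from the base axis. Payload 8.4 kg.
Tool frame: the origin (TCP) lies midway between the tips of the shut fingers; the grasp point (between the pads) lies 19 mm behind it (r.grip_point_offset is the distance from the TCP to the grasp point, in mm); z points along the fingers, x is the direction in which the jaws open and shut, and the axes are right-handed (so a half turn about z gives the same grasp; the last joint's range is limited). The gripper opens to 85 mm and grips with 20 to 120 N. Pads are 22 mm wide; open, the fingers measure 114 mm over their backs; the gripper's body (76 mm by 85 mm) begins 54 mm behind the grasp point. The pads swing forward as they close: fully open they stand 13 mm farther back than shut.
Start: joints at [1.307, 0.353, 1.633, -0, 1.155, -0.002], TCP at [161.761, 603.706, 231.281] pointing down, gripper open.
Joint ranges: [-2.63, 2.63], [-0.92, 2.1], [0.06, 2.66], [-1.3, 4.44], [0, 2.69], [-3.02, 3.02]. Speed limits (rad/s): [2.22, 2.22, 2.79, 3.14, 3.14, 3.14].

### API

Orientations are given as [roll, pitch, yaw] about the fixed x, y, z axes, in that order (R = Rz(yaw) Ry(pitch) Rx(roll)).
In Python, from rig import monitor, vision, sign_off, r gives the robot as it stands.
- The arm moves only by the shell command python3 -m inch 'ROWS' [FORCE]. ROWS is JSON, a list of rows, each an object with "dp": the shift along the tool's x, y, z in mm, a list of three; "angular": the turn, a rotation vector about the tool's x, y, z in rad, a list of three; "fingers": the closure in counts, from 0 (fully open) to 255 (shut). A call has 1 to 12 rows; each row is the pose to reach, as a shift and turn from the pose commanded when the call began, along the tool's axes at that moment; what a row does not reach only later rows make up. A row lasts 1/12 s, in which the tool goes at most 41.7 mm and 7.16 degrees, less where a joint would pass 70% of its speed; a pose out of reach is approached as far as the arm can. A call with a gripper value outside its range is refused whole. The fingers move at their own pace and stop on an object; FORCE is the grip in N (left out, the last holds). Time passes only in rows, so rows that repeat a pose let the fingers close. It gives the time, the measured TCP pose, the force and the opening at its end, in the units of the state.
- monitor.sense(): the state, without advancing time (a new reading comes with each control period).
- vision.grab_frame(name): name is "scene" or "top" or "wrist"; returns (picture, depth): 420x560x3 uint8, blue, green, red; 420x560 float32, mm along the optical axis (not along the pixel's ray), 0 where there is no reading.
- vision.camera_params(name): a dict with "fx", "fy", "cx", "cy" (pixels), "R" (3x3) and "t" (3): a world point X has camera coordinates R X + t. Camera axes: x right, y down, z forward; pixel columns grow to the right and rows downward; lengths in mm; the calibration is good to about 2 mm. A picture is of the moment at which its call begins: read the wrist's pose just before it. camera_params takes no time and is no camera call; for the wrist camera it gives the pose at the moment of the call.
- sign_off(): hands the job in, once; it reports no verdict.
The state is a dict: "clock": time; "qpos": joint angles; "qvel": joint speeds; "joint_efforts": joint torques, N m; "eef_pos": TCP position; "tcp_rot": TCP orientation; "contact_force": force on the tool from outside, world axes, zero at the start; "wrist_torque": the same for the moment, N m; "opening": opening from 0.0 (shut) to 1.0 (fully open).
Only numpy, scipy, OpenCV 4.12 (cv2) and the standard library are available. Lean on these libraries where they do the work, as an engineer would, in place of code of your own. Each camera call takes 0.05 s, during which the arm holds its last target.

### The job

Get the next tube joint ready for tacking: lay the loose tube across the two empty V-blocks of the fixture, without dropping it, and slide it along until its end butts tight against the clamped flanged stub. Turn the range switch on the yellow welding set up by three clicks (clockwise) from where it stands now. Let go of everything and leave the other things on the bench where they are.

Things in the scene. Friction and masses are not known exactly. Their poses are not given: they have to be found in the camera images.
- tube: the loose, bright metal tube: 42 mm outside diameter, 170 mm long, about 0.43 kg. Origin at the middle of its axis, x along the axis; both ends are alike. It starts lying in a wooden rest.
- rest: plywood board 200 x 100 x 12 mm, fixed, with two 5 mm high battens that keep the tube from rolling. Origin at the centre of its underside, x along the tube it carries. A tube lying in it has its axis 33 mm above the bench and along the board's x.
- fixture: fit-up fixture, fixed: a dark steel plate 130 x 310 x 12 mm with four steel V-blocks in one row along its y axis. Origin on the bench, z up, right below the free end of the clamped stub. The blocks at y = +35 and +112 mm hold that stub (y = 0 to +140 mm, then a 92 mm flange); a toggle clamp 121 mm high at y = +74 mm holds it down, its red handle reaching to x = +144 mm.
- block_in (a point): centre of the top of the empty V-block next to the stub, at y = -35 mm, 57 mm above the bench (axes as the fixture's). Each block is 28 mm long in y and 75 mm wide in x; its 90 degree groove runs along y, 50 mm wide at the top, 25 mm deep. A 42 mm tube cradled in the grooves has its axis at x = 0, 61.7 mm above the bench.
- block_out (a point): the same for the other empty V-block, at y = -135 mm. Between the two are 72 mm of free space down to the plate (12 mm above the bench).
- joint_face (a point): centre of the free end face of the clamped stub, on the fixture's tube axis; the stub lies on its +y side (axes as those of the fixture). The loose tube butts here: its centre is then 85 mm away, in the fixture's -y direction.
- welder: yellow bench-top welding set, fixed, 240 (x) x 200 (y) x 150 mm high, with a carrying handle folded flat on its back edge (up to 166 mm). Origin at the centre of its underside; front to -x. Its grey control panel slopes: it rises 18.4 degrees (0.322 rad) from front (-x) to back (+x), from 90 to 150 mm high.
- switch_axis (a point): point where the spindle of the range switch meets the panel (30 mm towards -x from the set's middle, 120 mm above the bench), axes as those of the welder. The spindle is square to the sloping panel. White ticks round it, 30 degrees apart, mark the eight positions.
- switch_pointer (a point): tip of the pointer end (with a white line) of the red bar handle: 48 mm from the spindle, at the handle's top, 37 mm off the panel. The bar is 16 mm wide (12 mm at the tip) and stands 13 to 37 mm off the panel; its tail ends 30 mm beyond the spindle. Below it is a round black skirt, 28 mm in radius, up to 13 mm off the panel.
- range_switch (a joint): switch angle in rad, growing clockwise seen facing the panel. Eight clicks from 0 to 3.665, pi/6 apart, end stops. At 0 the pointer is 105 degrees anticlockwise from straight up the slope. Starts in one of the three lowest. A spring detent (about 0.25 N m to leave) holds each: past half way it snaps on to the next by itself, else back.
- stub_a: dark short tube standing on end, 42 mm diameter, 70 mm high, loose; origin at the centre of its underside. Leave alone.
- stub_b: a second such stub. Leave alone.
- hammer: hammer lying on the bench, about 260 mm long, head to its +x end. Leave alone.
- spanner: steel spanner lying on the bench, 200 mm long. Leave alone.
- wire_brush: wooden wire brush, 200 x 26 x 34 mm, on the bench. Leave alone.
- magnet_square: red triangular welding magnet standing on the bench, 90 x 22 x 90 mm. Leave alone.

How it is judged:
By the outcome, as a careful person would: the job done as asked, in the order asked, and still so for the second after the job is handed in, with the robot touching nothing.
It also fails if it takes over 54 s, if anything falls off the work surface, if the arm or the gripper's body presses on something with over 40 N, if the wrist force passes 120 N, or if a joint passes its speed limit or range.

## Working session

There is one attempt and no reset: what is moved stays moved. The work goes in short steps, Python scripts to look and compute and a shell command to move; the robot and the scene stay as the last step left them, time stands still between calls to the robot, and variables do not carry over. Pictures are saved under pics/ and viewed, and the job is handed in when it is done.

```bash
ls -la; mkdir -p pics; python3 - <<'E'
from rig import monitor, vision, r
import cv2,json,numpy as np
print(monitor.sense())
for n in ["scene","top","wrist"]:
    p,d=vision.grab_frame(n); c=vision.camera_params(n)
    cv2.imwrite(f"pics/{n}0.png",p); np.save(f"pics/{n}0.npy",d); print(n,c)
    json.dump({k:(np.array(v).tolist()) for k,v in c.items()},open(f"pics/{n}0.json","w"))
E
```

```text
total 12
drwxr-xr-x  3 agent agent 4096 Dec  7 02:13 .
drwxr-xr-x 23 root  root  4096 Dec  7 02:13 ..
drwxr-xr-x  2 agent agent 4096 Dec  7 02:13 pics
{'clock': 0.0, 'qpos': array([ 1.30659608e+00,  3.53681873e-01,  1.63414095e+00,  3.29809004e-05,
        1.15517942e+00, -2.39363821e-03]), 'qvel': array([-1.93807299e-03, -2.06204516e-03, -7.11725071e-04, -4.47564790e-04,
       -6.74969341e-04, -8.20948357e-05]), 'joint_efforts': array([ 4.57963670e-04, -6.05269003e+01, -3.42060006e+01,  8.09557878e-05,
        9.53429437e-03,  2.13572571e-05]), 'eef_pos': array([161.62830951, 603.24735381, 230.53769313]), 'tcp_rot': array([-3.14155913e+00,  1.40951316e-03,  1.30897640e+00]), 'contact_force': array([-0.43839454, -0.58121926,  0.74901318]), 'wrist_torque': array([0.03202354, 0.02837383, 0.0423327 ]), 'opening': 1.0023618300069015}
scene {'fx': 450.5841413635273, 'fy': 450.5841413635273, 'cx': 280.8420007235559, 'cy': 203.64285058055495, 'R': array([[ 0.14183931,  0.9898886 , -0.00147604],
       [ 0.58731816, -0.08535585, -0.80484269],
       [-0.79683059,  0.11329143, -0.59348637]]), 't': array([ -29.70452059, -214.00603691, 1604.03625339])}
top {'fx': 447.1770670268128, 'fy': 447.1770670268128, 'cx': 280.26058144776795, 'cy': 218.82091277738976, 'R': array([[ 1.36276111e-03, -9.99917970e-01, -1.27356228e-02],
       [-9.88033129e-01,  6.17947290e-04, -1.54240570e-01],
       [ 1.54235788e-01,  1.27934103e-02, -9.87951239e-01]]), 't': array([ -46.56672438,  509.796862  , 1306.7555252 ])}
wrist {'fx': 312.2443444561794, 'fy': 312.2443444561794, 'cx': 282.8388493217555, 'cy': 216.6687313419825, 'R': array([[ 2.59737654e-01,  9.65678871e-01, -8.17759106e-04],
       [ 9.18582805e-01, -2.46808865e-01,  3.08692426e-01],
       [ 2.97895924e-01, -8.09302260e-02, -9.51161562e-01]]), 't': array([-623.80522229,  -40.5109847 ,  378.01191347])}
```

View pics/scene0.png

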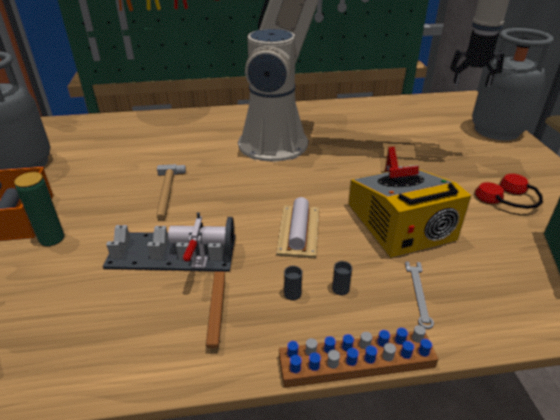

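View pics/top0.png

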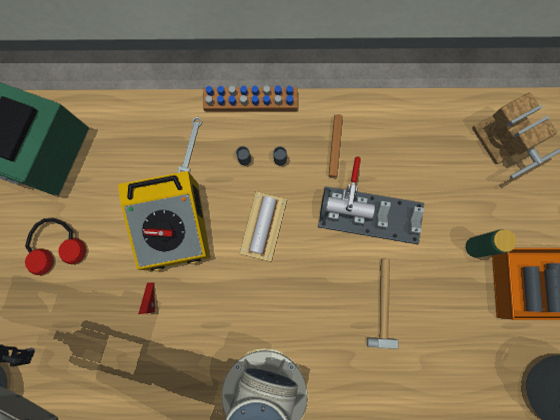

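View pics/wrist0.png

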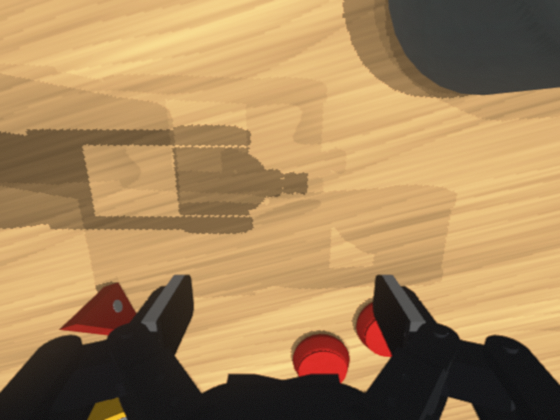

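The top view shows the tube in its rest near (263,225), the fixture near (370,213), with the flange left and the two empty blocks at about (384,215) and (416,220), and the welder switch near (163,233). I'll measure these next.

```bash
cat > h.py <<'E'
import numpy as np,cv2,json
def load(n,k=0):
    p=cv2.imread(f"pics/{n}{k}.png"); d=np.load(f"pics/{n}{k}.npy"); c={a:np.array(b) for a,b in json.load(open(f"pics/{n}{k}.json")).items()}
    return p,d,c
def cloud(d,c):
    v,u=np.mgrid[0:d.shape[0],0:d.shape[1]]
    P=np.stack([(u-c['cx'])/c['fx']*d,(v-c['cy'])/c['fy']*d,d],-1)
    W=(P-c['t'])@c['R']
    W[d<=0]=np.nan
    return W
def ray(u,v,c,z):
    o=-c['R'].T@c['t']; D=c['R'].T@np.array([(u-c['cx'])/c['fx'],(v-c['cy'])/c['fy'],1.])
    return o+D*(z-o[2])/D[2]
def pix(X,c):
    q=c['R']@np.array(X)+c['t']; return q[:2]/q[2]*[c['fx'],c['fy']]+[c['cx'],c['cy']]
E
python3 - <<'E'
from h import *
p,d,c=load('top'); W=cloud(d,c)
for n,(a,b,e,f) in dict(fix=(310,435,150,250),weld=(110,220,165,280)).items():
    cv2.imwrite(f"pics/t_{n}.png",cv2.resize(p[e:f,a:b],None,fx=6,fy=6,interpolation=cv2.INTER_CUBIC))
def at(u,v): return np.round(W[v,u],1)
for q in [(263,225),(384,212),(416,219),(345,207),(365,209),(300,280),(250,250),(140,210),(163,233)]: print(q,at(*q))
ps,ds,cs=load('scene'); Ws=cloud(ds,cs)
for q in [(300,230),(250,300),(285,240)]: print('scene',q,np.round(Ws[q[1],q[0]],1))
E
```

```text
(263, 225) [489.4   4.8  51.3]
(384, 212) [ 530.2 -358.2   40.2]
(416, 219) [ 510.  -455.3   32.7]
(345, 207) [ 538.4 -236.2   79.7]
(365, 209) [ 533.2 -295.3   74.9]
(300, 280) [ 328.2 -106.1   -4.6]
(250, 250) [415.5  43.3  43.5]
(140, 210) [519.7 346.  138.1]
(163, 233) [453.4 275.8 148.1]
scene (300, 230) [ 5.512e+02 -2.000e-01  5.400e+01]
scene (250, 300) [ 712.4 -142.7   -2.3]
scene (285, 240) [538.4 -36.3  14.3]
```

View pics/t_fix.png

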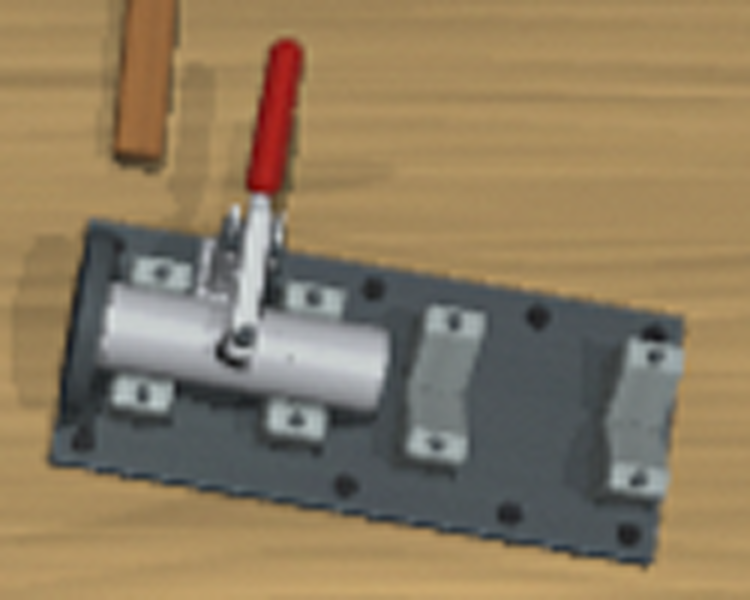

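View pics/t_weld.png

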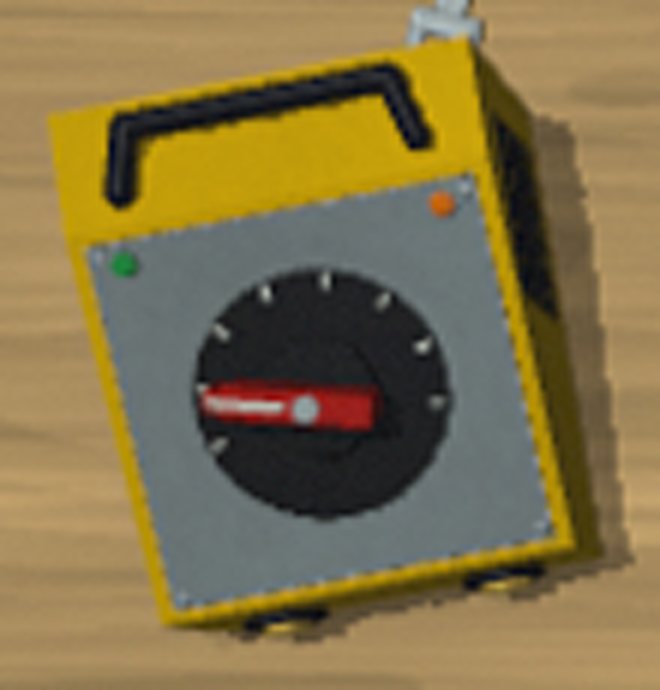

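Enlarged, the top view shows the switch pointer at the second tick, so position 1 (ticks at crop (218,445) for 0 and (200,390) for 1). The target is then position 4, at crop (326,280). The fixture's empty blocks are at crop (445,385) and (645,415). Next I fit the poses.

```bash
python3 - <<'E'
from h import *
for n in ['top','scene']:
    p,d,c=load(n); W=cloud(d,c)
    # bench offset of depth
    m=np.isfinite(W[...,2])
    hsv=cv2.cvtColor(p,cv2.COLOR_BGR2HSV)
    # tube: low saturation bright, in world box
    X,Y,Z=W[...,0],W[...,1],W[...,2]
    def box(x0,x1,y0,y1,z0,z1): return m&(X>x0)&(X<x1)&(Y>y0)&(Y<y1)&(Z>z0)&(Z<z1)
    t=box(380,620,-90,90,25,75)
    P=W[t]; print(n,'tube n',len(P)); 
    xy=P[:,:2]; mu=xy.mean(0); u,s,vt=np.linalg.svd(xy-mu); ax=vt[0]; a=(xy-mu)@ax
    print(' mean',mu.round(1),'yaw',np.degrees(np.arctan2(ax[1],ax[0])).round(2),'ext',a.min().round(1),a.max().round(1),'z',np.percentile(P[:,2],[50,90,97]).round(1))
    # color-mask tube
    k=((hsv[...,1]<60)&(hsv[...,2]>110)&box(380,620,-90,90,10,90)).astype(np.uint8)
    cs,_=cv2.findContours(k,cv2.RETR_EXTERNAL,cv2.CHAIN_APPROX_NONE); cc=max(cs,key=cv2.contourArea)
    r=cv2.minAreaRect(cc); b=cv2.boxPoints(r); print(' rect',r)
    g=[ray(*q,c,33)[:2].round(1).tolist() for q in b]; print(' box@33',g, ray(*r[0],c,33).round(1))
    # benches
    print(' bench z', np.nanmedian(Z[box(300,700,-200,60,-30,8)]))
E
```

```text
top tube n 782
 mean [493.1   5.6] yaw 166.13 ext -85.6 84.4 z [48.5 53.7 55.5]
 rect ((262.40972900390625, 224.34603881835938), (13.252151489257812, 57.762550354003906), 14.620875358581543)
 box@33 [[414.5, 48.0], [585.2, 5.6], [574.8, -33.6], [404.5, 9.6]] [493.9   7.6  33. ]
 bench z -1.4698748937479624
scene tube n 664
 mean [503.1   4.7] yaw -14.02 ext -96.6 78.8 z [51.8 55.7 56.6]
 rect ((298.77978515625, 218.3123779296875), (16.307165145874023, 43.04332733154297), 5.440331935882568)
 box@33 [[557.0, -29.9], [374.5, 10.6], [388.6, 55.1], [568.7, 9.5]] [477.8  10.   33. ]
 bench z 1.025907674108907
```

```bash
python3 - <<'E'
from h import *
p,d,c=load('top'); print('cam',(-c['R'].T@c['t']).round(0))
# plate corners from crop (hand-picked) at z=12
def ang(a): return np.degrees(np.arctan2(a[1],a[0])).round(2)
C=[(90,222),(682,318),(648,562),(52,462)]
g=[ray(310+x/6-.5+.08,150+y/6-.5+.08,c,12)[:2] for x,y in C]; print('plate',np.round(g,1).tolist())
print('len',[np.linalg.norm(g[i]-g[(i+1)%4]).round(1) for i in range(4)],'center',np.mean(g,0).round(1),'ydir',ang(g[0]-g[1]),ang(g[3]-g[2]))
# block top pad screws z=57
S=dict(bi_p=(455,321),bi_m=(436,442),bo_p=(654,355),bo_m=(638,480))
s={k:ray(310+x/6-.42,150+y/6-.42,c,57)[:2] for k,(x,y) in S.items()}
bi=(s['bi_p']+s['bi_m'])/2; bo=(s['bo_p']+s['bo_m'])/2
print('bi',bi.round(1),'bo',bo.round(1),np.linalg.norm(bi-bo),'ydir',ang(bi-bo),'xdirs',ang(s['bi_p']-s['bi_m']),ang(s['bo_p']-s['bo_m']))
e=(bi-bo)/np.linalg.norm(bi-bo); print('origin est',(bi+35*e).round(1),(bo+135*e).round(1))
# welder
K=[(75,245,150),(465,178,150),(570,550,90),(168,622,90)]
g=[ray(110+x/6-.42,165+y/6-.42,c,z)[:2] for x,y,z in K]; print('panel',np.round(g,1).tolist(), 'yaws',ang(g[0]-g[3]),ang(g[1]-g[2]),ang(g[0]-g[1])-90,ang(g[3]-g[2])-90)
print('panel centre',np.mean(g,0).round(1))
print('spindle top z~155',ray(110+305/6-.42,165+408/6-.42,c,155).round(1))
E
```

```text
cam [ 302.  -64. 1369.]
plate [[615.2, -183.4], [564.4, -485.9], [438.8, -462.8], [490.0, -162.3]]
len [np.float64(306.7), np.float64(127.7), np.float64(304.8), np.float64(127.0)] center [ 527.1 -323.6] ydir 80.45 80.34
bi [ 523.9 -353.9] bo [ 505.9 -451.8] 99.58937967319908 ydir 79.55 xdirs -10.68 -9.74
origin est [ 530.3 -319.5] [ 530.4 -319.1]
panel [[530.6, 392.8], [562.1, 212.4], [393.5, 169.6], [359.2, 360.5]] yaws 10.67 14.24 9.900000000000006 10.200000000000003
panel centre [461.4 283.8]
spindle top z~155 [453.7 281.  155. ]
```

```bash
cat >> h.py <<'E'
from scipy.spatial.transform import Rotation as Ro
def toolR(rpy): return Ro.from_euler('xyz',rpy).as_matrix()
def plan(s,target,Rt):
    """from state to world target pose: tool-frame dp and rotvec"""
    R0=toolR(s['tcp_rot']); dp=R0.T@(np.array(target)-s['eef_pos']); rv=Ro.from_matrix(R0.T@Rt).as_rotvec()
    return dp.round(1), rv.round(4)
def down(yawdeg): return toolR([np.pi,0,np.radians(yawdeg)])
E
python3 - <<'E'
from h import *
from rig import monitor
s=monitor.sense(); p,d,c=load('wrist')
R0=toolR(s['tcp_rot']); o=-c['R'].T@c['t']
print('cam in tool',(R0.T@(o-s['eef_pos'])).round(1)); Rc=c['R']@R0; print('R cam<-tool',Rc.round(3))
print(plan(s,[493.5,5.5,200],down(76.1)))
# view of tube pts with TCP offset along tool
for off in [(0,0),(0,-60),(0,-100),(0,60)]:
  for a in (-85,0,85):
    # tube axis in tool y dir; TCP at 200, tube z 33 => tool z 167
    X=np.array([0-off[0],a-off[1],167]); q=Rc@(X-R0.T@(o-s['eef_pos'])); print(off,a,(q[:2]/q[2]*c['fx']+[c['cx'],c['cy']]).round(0))
E
```

```text
cam in tool [  -0.6  -77.5 -140.8]
R cam<-tool [[ 1.     0.001 -0.   ]
 [-0.001  0.951 -0.309]
 [-0.     0.309  0.951]]
(array([-491.6,  475.3,   31.3]), array([ 0.    ,  0.0011, -0.0192]))
(0, 0) -85 [283. 107.]
(0, 0) 0 [283. 196.]
(0, 0) 85 [283. 271.]
(0, -60) -85 [283. 171.]
(0, -60) 0 [283. 250.]
(0, -60) 85 [283. 317.]
(0, -100) -85 [283. 210.]
(0, -100) 0 [283. 283.]
(0, -100) 85 [283. 346.]
(0, 60) -85 [283.  34.]
(0, 60) 0 [283. 135.]
(0, 60) 85 [283. 219.]
```

```bash
python3 -m inch '[{"dp":[-492,475,31],"angular":[0,0,-0.019],"fingers":0},{"dp":[-492,475,31],"angular":[0,0,-0.019],"fingers":0},{"dp":[-492,475,31],"angular":[0,0,-0.019],"fingers":0},{"dp":[-492,475,31],"angular":[0,0,-0.019],"fingers":0},{"dp":[-492,475,31],"angular":[0,0,-0.019],"fingers":0},{"dp":[-492,475,31],"angular":[0,0,-0.019],"fingers":0},{"dp":[-492,475,31],"angular":[0,0,-0.019],"fingers":0},{"dp":[-492,475,31],"angular":[0,0,-0.019],"fingers":0},{"dp":[-492,475,31],"angular":[0,0,-0.019],"fingers":0},{"dp":[-492,475,31],"angular":[0,0,-0.019],"fingers":0},{"dp":[-492,475,31],"angular":[0,0,-0.019],"fingers":0},{"dp":[-492,475,31],"angular":[0,0,-0.019],"fingers":0}]'; python3 -c "
from h import *; from rig import monitor
print(plan(monitor.sense(),[493.5,5.5,200],down(76.1)))"
```

```text
clock: 1.15
eef_pos: [404.3, 164.9, 208.7]
tcp_rot: [3.141, -0.0, 1.328]
contact_force: [0.9, 1.4, 0.6]
opening: 1.001
(array([-133.3,  124.9,    8.7]), array([ 0.0003, -0.0003,  0.    ]))
```

```bash
python3 -m inch '[{"dp":[-132,126,8],"angular":[0,0,0],"fingers":0},{"dp":[-132,126,8],"angular":[0,0,0],"fingers":0},{"dp":[-132,126,8],"angular":[0,0,0],"fingers":0},{"dp":[-132,126,8],"angular":[0,0,0],"fingers":0},{"dp":[-132,126,8],"angular":[0,0,0],"fingers":0},{"dp":[-132,126,8],"angular":[0,0,0],"fingers":0},{"dp":[-132,126,8],"angular":[0,0,0],"fingers":0}]'; cat > snap.py <<'E'
import sys,json,cv2,numpy as np
from rig import monitor,vision
from h import *
def snap(n,k):
    c=vision.camera_params(n); p,d=vision.grab_frame(n)
    cv2.imwrite(f"pics/{n}{k}.png",p); np.save(f"pics/{n}{k}.npy",d)
    json.dump({a:np.array(b).tolist() for a,b in c.items()},open(f"pics/{n}{k}.json","w"))
if __name__=='__main__':
    s=monitor.sense(); print(s['eef_pos'].round(1),s['tcp_rot'].round(4))
    snap(sys.argv[1],sys.argv[2])
E
python3 snap.py wrist 1
```

```text
clock: 1.73
eef_pos: [494.2, 7.7, 200.2]
tcp_rot: [-3.141, 0.0, 1.326]
contact_force: [0.6, 0.0, -0.0]
opening: 1.004
[494.2   7.7 200.2] [-3.1405  0.      1.3256]
```

View pics/wrist1.png

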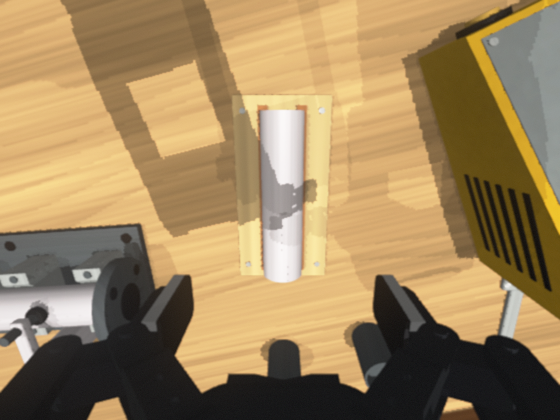

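The wrist picture shows the tube almost straight below, from (283,107) to (283,281), edges at about columns 261 and 305. I measure the remaining offset now.

```bash
python3 - <<'E'
from h import *
from rig import monitor
s=monitor.sense(); p,d,c=load('wrist',1)
hsv=cv2.cvtColor(p,cv2.COLOR_BGR2HSV)
k=((hsv[...,1]<50)&(hsv[...,2]>70)).astype(np.uint8); k[:, :240]=0;k[:,330:]=0;k[:95]=0;k[295:]=0
k=cv2.morphologyEx(k,cv2.MORPH_CLOSE,np.ones((9,9)))
R0=toolR(s['tcp_rot'])
for v in (115,130,150,230,250,265):
    u=np.where(k[v])[0]; a,b=ray(u.min()-.5,v,c,33),ray(u.max()+.5,v,c,33)
    print(v,u.min(),u.max(),(R0.T@((a+b)/2-s['eef_pos'])).round(1), np.linalg.norm(a-b).round(1))
col=np.where(k[:,283])[0]; print(col.min(),col.max())
# ends: far end top rim at z=54, near end lower: visible end face
A=ray(283,col.min()-.5,c,54); B=ray(283,col.max()+.5,c,12);B2=ray(283,col.max()+.5,c,33)
for q in (A,B,B2): print((R0.T@(q-s['eef_pos'])).round(1))
# board
w=cloud(d,c); t=np.isfinite(w[...,2])&(w[...,2]>40)&(w[...,2]<62); t[:, :250]=0;t[:,315:]=0;t[290:]=0;t[:100]=0
P=(w[t]-s['eef_pos'])@R0; print('cloud y ext',np.percentile(P[:,1],[0.5,50,99.5]).round(1),'x',np.median(P[:,0]).round(1),'top z',np.percentile(w[t][:,2],95))
E
```

```text
115 260 303 [ -2.4 -77.2 167.4] 41.3
130 260 303 [ -2.5 -63.7 167.4] 41.9
150 261 302 [ -2.5 -44.9 167.4] 40.7
230 263 301 [ -2.3  37.8 167.3] 41.0
250 263 301 [ -2.4  60.7 167.2] 41.9
265 246 318 [ -2.4  78.5 167.2] 79.7
110 282
[ -1.  -81.8 146.4]
[ -1.4 112.1 188.2]
[ -1.4 100.1 167.2]
cloud y ext [-81.4  -7.8  87. ] x -2.4 top z 52.65426286763558
```

```bash
python3 -m inch '[{"dp":[-2.4,3,40],"angular":[0,0,0],"fingers":0},{"dp":[-2.4,3,80],"angular":[0,0,0],"fingers":0},{"dp":[-2.4,3,115],"angular":[0,0,0],"fingers":0},{"dp":[-2.4,3,140],"angular":[0,0,0],"fingers":0},{"dp":[-2.4,3,160],"angular":[0,0,0],"fingers":0},{"dp":[-2.4,3,175],"angular":[0,0,0],"fingers":0},{"dp":[-2.4,3,184],"angular":[0,0,0],"fingers":0},{"dp":[-2.4,3,184],"angular":[0,0,0],"fingers":0}]' 60 && python3 -m inch '[{"dp":[0,0,0],"angular":[0,0,0],"fingers":90},{"dp":[0,0,0],"angular":[0,0,0],"fingers":90},{"dp":[0,0,0],"angular":[0,0,0],"fingers":90},{"dp":[0,0,0],"angular":[0,0,0],"fingers":90}]'
```

```text
clock: 2.45
eef_pos: [495.1, 6.5, 15.3]
tcp_rot: [-3.139, 0.001, 1.33]
contact_force: [-0.3, -0.8, -0.2]
opening: 0.997
clock: 2.78
eef_pos: [497.4, 5.4, 17.6]
tcp_rot: [3.14, -0.0, 1.328]
contact_force: [-0.4, 0.9, -0.2]
opening: 0.647
```

```bash
python3 snap.py wrist 2
```

```text
[497.4   5.4  17.6] [ 3.1399e+00 -5.0000e-04  1.3281e+00]
```

View pics/wrist2.png

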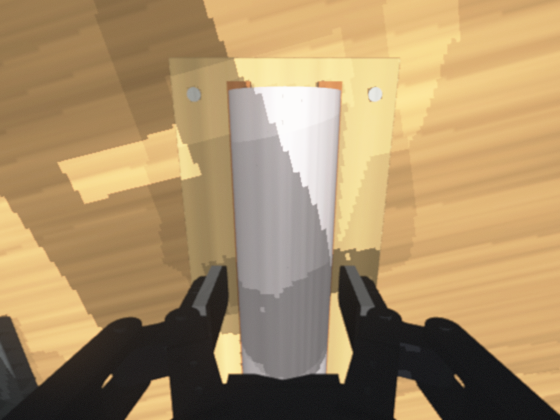

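The tube lies between the pads nearly centred (pads at columns ~225 and 340, tube edges at ~237 and 332). Closing.

```bash
python3 -m inch '[{"dp":[0,0,0],"angular":[0,0,0],"fingers":255},{"dp":[0,0,0],"angular":[0,0,0],"fingers":255},{"dp":[0,0,0],"angular":[0,0,0],"fingers":255},{"dp":[0,0,0],"angular":[0,0,0],"fingers":255},{"dp":[0,0,0],"angular":[0,0,0],"fingers":255},{"dp":[0,0,0],"angular":[0,0,0],"fingers":255}]' 70 && python3 -m inch '[{"dp":[0,0,-10],"angular":[0,0,0],"fingers":255},{"dp":[0,0,-25],"angular":[0,0,0],"fingers":255},{"dp":[0,0,-50],"angular":[0,0,0],"fingers":255},{"dp":[0,0,-80],"angular":[0,0,0],"fingers":255},{"dp":[0,0,-115],"angular":[0,0,0],"fingers":255},{"dp":[0,0,-150],"angular":[0,0,0],"fingers":255},{"dp":[0,0,-175],"angular":[0,0,0],"fingers":255},{"dp":[0,0,-184],"angular":[0,0,0],"fingers":255},{"dp":[0,0,-184],"angular":[0,0,0],"fingers":255}]'; python3 snap.py wrist 3; python3 -c "
from rig import monitor;s=monitor.sense();print(s['contact_force'],s['wrist_torque'],s['qpos'])
from h import *;print(plan(s,[513.7,-412.9,200],down(-10)))"
```

```text
clock: 3.33
eef_pos: [497.1, 5.2, 17.5]
tcp_rot: [3.141, -0.0, 1.328]
contact_force: [-2.3, -0.5, 10.9]
opening: 0.472
clock: 4.08
eef_pos: [497.9, 5.3, 202.8]
tcp_rot: [3.138, -0.001, 1.328]
contact_force: [0.6, 0.1, -3.9]
opening: 0.471
[497.9   5.3 202.8] [ 3.1375e+00 -1.1000e-03  1.3279e+00]
[ 0.66724652 -0.37216696 -3.77239841] [-0.04628468 -0.04668694  0.02369036] [ 7.66189086e-03  1.87369194e-01  1.93438330e+00 -1.21822743e-05
  1.01862334e+00 -1.32022881e+00]
(array([-401.8,  117. ,    0.9]), array([ 7.0000e-04, -1.1000e-03,  1.5024e+00]))
```

View pics/wrist3.png

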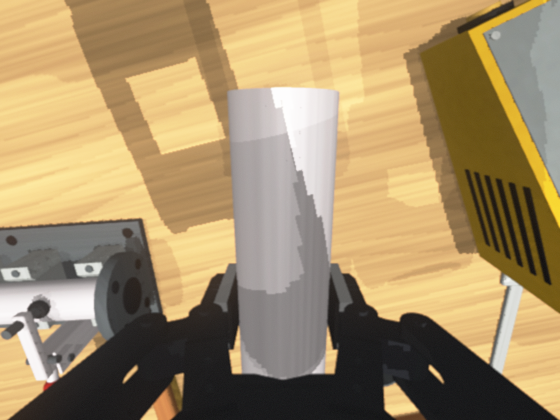

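The tube is firmly held (opening 0.471, 3.9 N load), its far end at (283,90). Carrying it above the fixture.

```bash
python3 -m inch '[{"dp":[-16,5,0],"angular":[0,0,0.06],"fingers":255},{"dp":[-40,12,0],"angular":[0,0,0.15],"fingers":255},{"dp":[-70,20,0],"angular":[0,0,0.26],"fingers":255},{"dp":[-102,30,0],"angular":[0,0,0.38],"fingers":255},{"dp":[-136,40,0],"angular":[0,0,0.5],"fingers":255},{"dp":[-170,50,0],"angular":[0,0,0.62],"fingers":255},{"dp":[-204,60,0],"angular":[0,0,0.74],"fingers":255},{"dp":[-238,70,0],"angular":[0,0,0.86],"fingers":255},{"dp":[-272,80,0],"angular":[0,0,0.98],"fingers":255},{"dp":[-306,90,0],"angular":[0,0,1.1],"fingers":255},{"dp":[-336,98,0],"angular":[0,0,1.21],"fingers":255},{"dp":[-362,106,0],"angular":[0,0,1.32],"fingers":255}]' ; python3 -c "
from rig import monitor;s=monitor.sense()
from h import *;print(plan(s,[513.7,-412.9,160],down(-10)))"
```

```text
clock: 5.13
eef_pos: [510.9, -372.9, 197.1]
tcp_rot: [-3.139, 0.004, 0.002]
contact_force: [0.8, -0.5, -3.4]
opening: 0.471
(array([ 2.9, 40.1, 37. ]), array([-0.0022,  0.0042,  0.1762]))
```

```bash
python3 -m inch '[{"dp":[1,22,12],"angular":[0,0,0.1],"fingers":255},{"dp":[2,36,24],"angular":[0,0,0.16],"fingers":255},{"dp":[3,46,34],"angular":[0,0,0.178],"fingers":255},{"dp":[3,50,37],"angular":[0,0,0.178],"fingers":255},{"dp":[3,50,37],"angular":[0,0,0.178],"fingers":255},{"dp":[3,50,37],"angular":[0,0,0.178],"fingers":255}]'; python3 snap.py wrist 4;python3 snap.py top 4;python3 snap.py scene 4
```

```text
clock: 5.63
eef_pos: [515.7, -420.5, 162.6]
tcp_rot: [-3.14, 0.002, -0.168]
contact_force: [-0.2, -0.1, -3.1]
opening: 0.47
[ 515.7 -420.5  162.6] [-3.1403e+00  1.7000e-03 -1.6830e-01]
[ 516.1 -420.5  163.5] [-3.1409e+00  6.0000e-04 -1.6820e-01]
[ 516.3 -420.6  164. ] [-3.1415e+00 -2.0000e-04 -1.6820e-01]
```

View pics/wrist4.png

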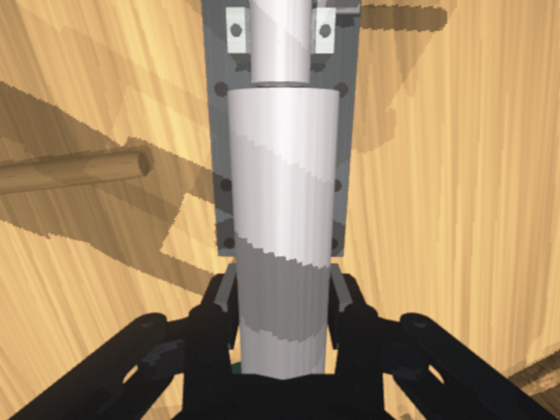

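View pics/top4.png

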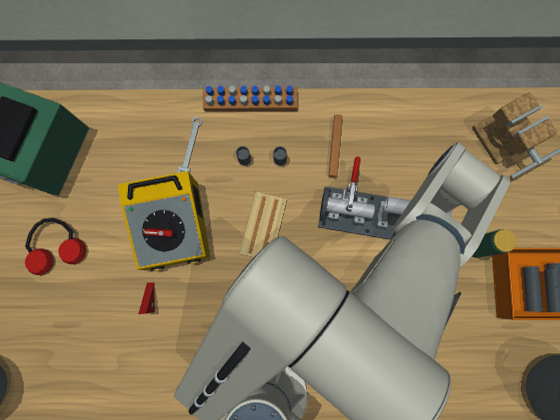

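```bash
python3 - <<'E'
from h import *
from rig import monitor
s=monitor.sense(); p,d,c=load('wrist',4); R0=toolR(s['tcp_rot'])
T=lambda q:(R0.T@(q-s['eef_pos'])).round(2)
g=cv2.cvtColor(p,cv2.COLOR_BGR2GRAY).astype(float); hsv=cv2.cvtColor(p,cv2.COLOR_BGR2HSV)
cv2.imwrite('pics/w4c.png',cv2.resize(p[0:280,180:380],None,fx=3,fy=2.1))
# stub edges
gx=cv2.Sobel(g,cv2.CV_64F,1,0)
for v in (62,66,70,74):
    L=235+np.argmax(gx[v,235:270]); Rr=295+np.argmin(gx[v,295:325])
    a,b=ray(L,v,c,61.7),ray(Rr,v,c,61.7); print('stub',v,L,Rr,T((a+b)/2),np.linalg.norm(a-b).round(1))
# plate: wood vs plate by saturation
sat=hsv[...,1].astype(float); sx=cv2.Sobel(sat,cv2.CV_64F,1,0)
for v in (110,130,150,200,220,240):
    L=200+np.argmin(sx[v,200:232]); Rr=335+np.argmax(sx[v,335:365])
    a,b=ray(L,v,c,12),ray(Rr,v,c,12); print('plate',v,L,Rr,T((a+b)/2),np.linalg.norm(a-b).round(1))
# held tube
for v in (95,110,130,150,200,240):
    row=sat[v]; u=np.where(row[225:345]<40)[0]+225; zt=s['eef_pos'][2]+15.5
    L=222+np.argmax(gx[v,222:245]);Rr=322+np.argmin(gx[v,322:345])
    a,b=ray(L,v,c,zt),ray(Rr,v,c,zt); print('tube',v,L,Rr,T((a+b)/2),np.linalg.norm(a-b).round(1))
gy=cv2.Sobel(g,cv2.CV_64F,0,1); vv=80+np.argmax(gy[80:100,283]); print('tube end row',vv,T(ray(283,vv,c,s['eef_pos'][2]+15.5+21)))
print(g[76:100,283])
E
```

```text
stub 62 251 310 [  -1.19 -114.32  102.6 ] 41.4
stub 66 251 310 [  -1.2  -111.77  102.6 ] 41.6
stub 70 251 309 [  -1.56 -109.2   102.6 ] 41.0
stub 74 251 309 [  -1.57 -106.61  102.6 ] 41.1
plate 110 208 353 [ -1.73 -83.34 152.3 ] 128.1
plate 130 210 352 [ -1.33 -66.29 152.31] 127.9
plate 150 211 350 [ -1.84 -48.59 152.31] 127.6
plate 200 214 347 [ -1.99  -1.19 152.32] 128.3
plate 220 216 345 [ -2.05  19.14 152.33] 127.0
plate 240 217 344 [ -2.12  40.33 152.33] 127.6
tube 95 227 339 [  0.66 -85.56 -15.52] 41.4
tube 110 228 338 [  0.66 -80.31 -15.52] 41.3
tube 130 229 337 [  0.65 -73.08 -15.51] 41.3
tube 150 230 336 [  0.65 -65.57 -15.51] 41.3
tube 200 232 333 [  0.43 -45.46 -15.51] 41.3
tube 240 234 331 [  0.41 -27.84 -15.51] 41.4
tube end row 87 [  0.69 -86.57 -36.52]
[246. 246. 246. 247. 243. 190. 142. 140. 151. 150. 140. 187. 244. 250.
 249. 249. 249. 249. 249. 249. 249. 249. 249. 249.]
```

View pics/w4c.png

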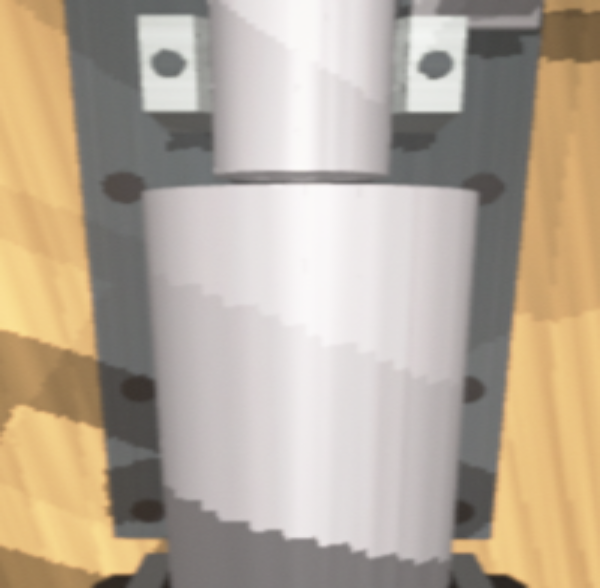

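```bash
python3 - <<'E'
from h import *
from rig import monitor
s=monitor.sense(); p,d,c=load('wrist',4); R0=toolR(s['tcp_rot'])
T=lambda q:(R0.T@(q-s['eef_pos'])).round(2)
for v in (80.5,81): print('stub end',T(ray(283,v,c,82.7)))
print(T(np.array([530.3,-319.3,61.7])),s['eef_pos'])
p,d,c=load('scene',4); cv2.imwrite('pics/s4c.png',cv2.resize(p[180:300,80:320],None,fx=3.3,fy=3.3,interpolation=cv2.INTER_CUBIC))
E
```

```text
stub end [   0.58 -100.25   81.6 ]
stub end [  0.58 -99.95  81.6 ]
[  -3.42 -102.37  102.6 ] [ 516.45225954 -420.7615685   164.32323813]
```

View pics/s4c.png

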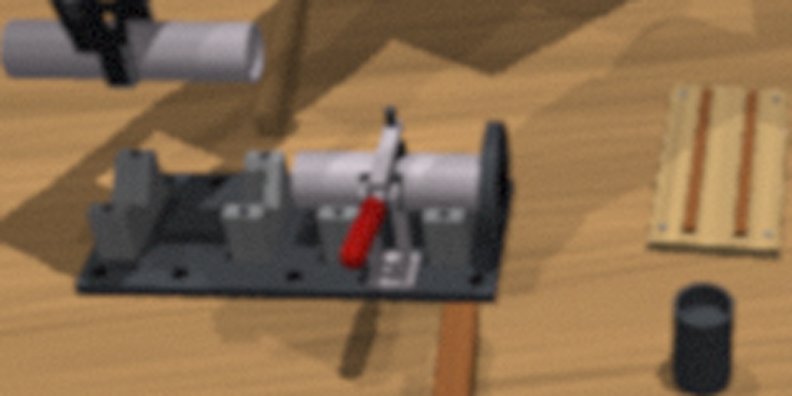

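```bash
python3 -m inch '[{"dp":[-1,0,8],"angular":[0,0,0],"fingers":255},{"dp":[-2.1,0,24],"angular":[0,0,0],"fingers":255},{"dp":[-2.1,0,44],"angular":[0,0,0],"fingers":255},{"dp":[-2.1,0,64],"angular":[0,0,0],"fingers":255},{"dp":[-2.1,0,82],"angular":[0,0,0],"fingers":255},{"dp":[-2.1,0,96],"angular":[0,0,0],"fingers":255},{"dp":[-2.1,0,106],"angular":[0,0,0],"fingers":255},{"dp":[-2.1,0,111],"angular":[0,0,0],"fingers":255},{"dp":[-2.1,0,113],"angular":[0,0,0],"fingers":255},{"dp":[-2.1,0,113],"angular":[0,0,0],"fingers":255}]' && python3 snap.py wrist 5;python3 snap.py scene 5; python3 - <<'E'
from h import *
p,d,c=load('scene',5); a=cv2.resize(p[180:300,80:320],None,fx=3.3,fy=3.3,interpolation=cv2.INTER_CUBIC); cv2.imwrite('pics/s5c.png',a)
E
```

```text
clock: 6.62
eef_pos: [514.1, -421.3, 50.8]
tcp_rot: [3.141, -0.0, -0.17]
contact_force: [-0.8, 0.0, -4.2]
opening: 0.469
[ 514.1 -421.3   50.8] [ 3.1414e+00 -3.0000e-04 -1.6990e-01]
[ 514.4 -421.5   51.3] [ 3.1411e+00 -9.0000e-04 -1.6990e-01]
```

View pics/s5c.png

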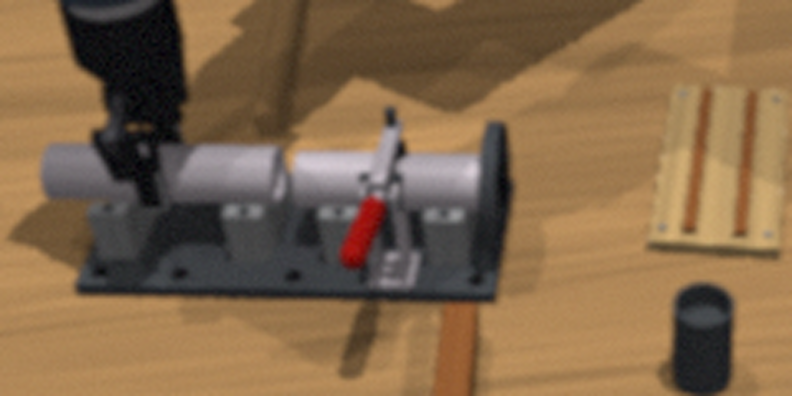

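View pics/wrist5.png

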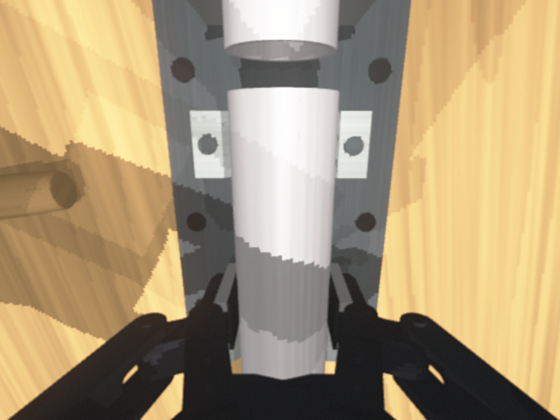

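```bash
python3 - <<'E'
from h import *
from rig import monitor
s=monitor.sense(); p,d,c=load('wrist',5); R0=toolR(s['tcp_rot'])
T=lambda q:(R0.T@(q-s['eef_pos'])).round(2)
g=cv2.cvtColor(p,cv2.COLOR_BGR2GRAY).astype(float); gx=cv2.Sobel(g,cv2.CV_64F,1,0)
hsv=cv2.cvtColor(p,cv2.COLOR_BGR2HSV);sx=cv2.Sobel(hsv[...,1].astype(float),cv2.CV_64F,1,0)
def sub(a,i): 
    y=a[i-1:i+2]; return i+0.5*(y[0]-y[2])/(y[0]-2*y[1]+y[2])
zt=66.5
for v in (5,15,25,35,95,105,120,145,180,220,240):
    r0,r1=(215,235),(325,350)
    L=r0[0]+np.argmax(gx[v,r0[0]:r0[1]+12]);Rr=r1[0]+np.argmin(gx[v,r1[0]:r1[1]])
    L=sub(gx[v],L);Rr=sub(gx[v],Rr)
    z=61.7 if v<60 else zt
    a,b=ray(L,v,c,z),ray(Rr,v,c,z); print(v,round(L,1),round(Rr,1),T((a+b)/2),np.linalg.norm(a-b).round(1))
print('screws',T((ray(207,145,c,57)+ray(353,145,c,57))/2))
for v in (10,30,60,120,200,240):
    L=150+np.argmin(sx[v,150:195]);Rr=375+np.argmax(sx[v,375:415]); print('plate',v,L,Rr,T((ray(L,v,c,12)+ray(Rr,v,c,12))/2))
E
```

```text
5 221.9 338.6 [   0.12 -116.23  -10.21] 41.9
15 222.5 338.0 [ 9.0000e-02 -1.1311e+02 -1.0210e+01] 41.8
25 222.8 337.7 [ 1.0000e-01 -1.0994e+02 -1.0210e+01] 41.9
35 223.3 337.1 [ 6.0000e-02 -1.0672e+02 -1.0200e+01] 41.9
95 227.1 338.6 [  1.03 -85.83 -14.99] 41.7
105 227.9 337.9 [  1.03 -82.31 -14.98] 41.5
120 230.4 335.7 [  1.09 -76.9  -14.98] 40.3
145 217.2 343.1 [-5.000e-02 -6.754e+01 -1.498e+01] 49.3
180 231.5 333.9 [  0.94 -53.65 -14.96] 41.5
220 233.4 331.9 [  0.88 -36.54 -14.95] 41.6
240 243.7 330.9 [  2.89 -27.44 -14.94] 37.6
screws [ -0.19 -66.72  -5.47]
plate 10 153 409 [   0.16 -128.57   39.48]
plate 30 155 407 [   0.14 -119.8    39.49]
plate 60 159 404 [   0.36 -106.06   39.5 ]
plate 120 165 397 [ 2.000e-02 -7.625e+01  3.952e+01]
plate 200 174 388 [ -0.1  -30.84  39.55]
plate 240 178 383 [-0.48 -5.24 39.57]
```

```bash
python3 -m inch '[{"dp":[-1,0,1.5],"angular":[0,0,0],"fingers":255},{"dp":[-1,0,3],"angular":[0,0,0],"fingers":255},{"dp":[-1,0,3.5],"angular":[0,0,0],"fingers":255},{"dp":[-1,0,3.5],"angular":[0,0,0],"fingers":255}]' && python3 -m inch '[{"dp":[0,0,0.7],"angular":[0,0,0],"fingers":255},{"dp":[0,0,0.7],"angular":[0,0,0],"fingers":255}]'
```

```text
clock: 7.05
eef_pos: [512.9, -421.0, 47.2]
tcp_rot: [3.142, -0.0, -0.17]
contact_force: [-0.3, 0.3, -3.5]
opening: 0.467
clock: 7.22
eef_pos: [513.0, -421.0, 46.5]
tcp_rot: [3.141, -0.0, -0.17]
contact_force: [0.5, -0.2, -2.5]
opening: 0.466
```

```bash
python3 -m inch '[{"dp":[0,0,0.6],"angular":[0,0,0],"fingers":255},{"dp":[0,0,0.6],"angular":[0,0,0],"fingers":255}]' &&  python3 -m inch '[{"dp":[0,0,0.6],"angular":[0,0,0],"fingers":255},{"dp":[0,0,0.6],"angular":[0,0,0],"fingers":255}]'; python3 -c "
from rig import monitor;s=monitor.sense();print(s['contact_force'],s['wrist_torque'],s['eef_pos'])"
```

```text
clock: 7.38
eef_pos: [513.1, -421.1, 46.4]
tcp_rot: [3.142, -0.0, -0.17]
contact_force: [-1.9, 0.8, 3.4]
opening: 0.471
clock: 7.55
eef_pos: [513.1, -421.1, 46.3]
tcp_rot: [3.141, -0.0, -0.17]
contact_force: [-4.0, 2.2, 8.6]
opening: 0.468
[-3.97674431  2.21429128  8.5683169 ] [ 0.42443881  0.50500748 -0.09944784] [ 513.09268727 -421.08303055   46.32846753]
```

Vertical load has reversed, from 4 N hanging to 8 N pushed up, so the tube is seated in the grooves. Easing off slightly and sliding towards the stub.

```bash
python3 -m inch '[{"dp":[-0.4,-1,-0.6],"angular":[0,0,0],"fingers":255},{"dp":[-0.4,-4,-0.6],"angular":[0,0,0],"fingers":255},{"dp":[-0.4,-7,-0.6],"angular":[0,0,0],"fingers":255},{"dp":[-0.4,-9,-0.6],"angular":[0,0,0],"fingers":255},{"dp":[-0.4,-10,-0.6],"angular":[0,0,0],"fingers":255},{"dp":[-0.4,-10,-0.6],"angular":[0,0,0],"fingers":255}]'; python3 snap.py wrist 6
```

```text
clock: 8.05
eef_pos: [514.7, -411.3, 46.3]
tcp_rot: [3.141, -0.001, -0.17]
contact_force: [-1.4, -4.5, 4.9]
opening: 0.467
[ 514.7 -411.3   46.3] [ 3.1409e+00 -1.0000e-03 -1.6990e-01]
```

View pics/wrist6.png

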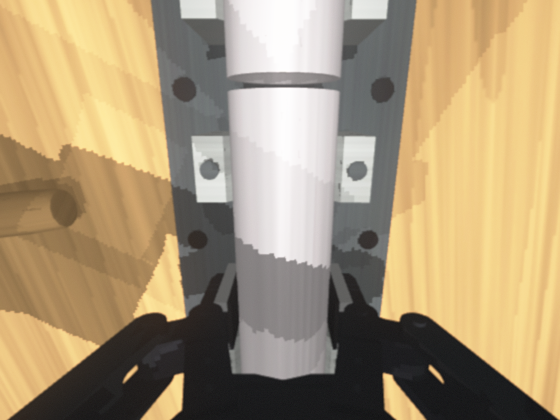

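About 3 mm of gap remains (rows 76 to 87 at column 283). Creeping in, watching the force.

```bash
python3 -m inch '[{"dp":[0,-1,0],"angular":[0,0,0],"fingers":255},{"dp":[0,-2,0],"angular":[0,0,0],"fingers":255},{"dp":[0,-2,0],"angular":[0,0,0],"fingers":255}]' && for i in 1; do python3 -m inch '[{"dp":[0,-1,0],"angular":[0,0,0],"fingers":255},{"dp":[0,-1,0],"angular":[0,0,0],"fingers":255}]'; done
```

```text
clock: 8.35
eef_pos: [515.0, -409.6, 46.3]
tcp_rot: [3.141, -0.001, -0.17]
contact_force: [-2.2, -4.3, 5.3]
opening: 0.462
clock: 8.52
eef_pos: [515.2, -408.7, 46.3]
tcp_rot: [3.141, -0.001, -0.17]
contact_force: [-1.6, -4.5, 4.8]
opening: 0.472
```

```bash
python3 -m inch '[{"dp":[0,-1,0],"angular":[0,0,0],"fingers":255},{"dp":[0,-1,0],"angular":[0,0,0],"fingers":255}]'; python3 -m inch '[{"dp":[0,-1,0],"angular":[0,0,0],"fingers":255},{"dp":[0,-1,0],"angular":[0,0,0],"fingers":255}]'; python3 snap.py wrist 7; python3 -c "
from h import *
p,d,c=load('wrist',7); cv2.imwrite('pics/w7c.png',cv2.resize(p[50:130,200:370],None,fx=4,fy=4))"
```

```text
clock: 8.68
eef_pos: [515.3, -407.8, 46.3]
tcp_rot: [3.141, -0.001, -0.17]
contact_force: [-1.3, -5.0, 5.2]
opening: 0.469
clock: 8.85
eef_pos: [515.5, -406.8, 46.3]
tcp_rot: [3.141, -0.001, -0.17]
contact_force: [-0.9, -5.7, 4.4]
opening: 0.476
[ 515.5 -406.8   46.3] [ 3.1405e+00 -1.1000e-03 -1.7000e-01]
```

View pics/w7c.png

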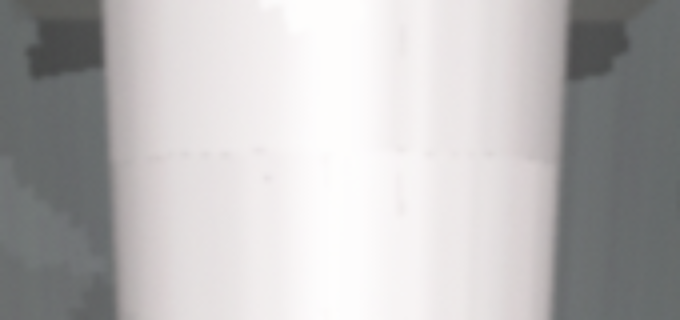

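Only a hairline seam is left (crop row 157). Pushing on until the force shows contact.

```bash
python3 -m inch '[{"dp":[0,-0.6,0],"angular":[0,0,0],"fingers":255},{"dp":[0,-0.6,0],"angular":[0,0,0],"fingers":255}]'; python3 -m inch '[{"dp":[0,-0.6,0],"angular":[0,0,0],"fingers":255},{"dp":[0,-0.6,0],"angular":[0,0,0],"fingers":255}]'
```

```text
clock: 9.07
eef_pos: [515.5, -406.8, 46.3]
tcp_rot: [3.14, -0.001, -0.17]
contact_force: [-1.6, -7.4, 4.2]
opening: 0.472
clock: 9.23
eef_pos: [515.6, -406.7, 46.3]
tcp_rot: [3.139, -0.001, -0.17]
contact_force: [-3.6, -10.1, 2.5]
opening: 0.472
```

```bash
python3 -m inch '[{"dp":[0,-0.6,0],"angular":[0,0,0],"fingers":255},{"dp":[0,-0.6,0],"angular":[0,0,0],"fingers":255}]'; python3 -m inch '[{"dp":[0,-0.3,0],"angular":[0,0,0],"fingers":110},{"dp":[0,-0.3,0],"angular":[0,0,0],"fingers":100},{"dp":[0,-0.3,0],"angular":[0,0,0],"fingers":90},{"dp":[0,-0.3,0],"angular":[0,0,0],"fingers":80}]'; python3 snap.py wrist 8; python3 -c "
from h import *
p,d,c=load('wrist',8); cv2.imwrite('pics/w8c.png',cv2.resize(p[50:130,200:370],None,fx=4,fy=4))"
```

```text
clock: 9.4
eef_pos: [515.6, -406.7, 46.3]
tcp_rot: [3.138, -0.002, -0.17]
contact_force: [-3.7, -12.7, 1.9]
opening: 0.464
clock: 9.73
eef_pos: [515.2, -403.2, 45.4]
tcp_rot: [-3.141, 0.001, -0.17]
contact_force: [0.2, -0.3, -0.3]
opening: 0.684
[ 515.2 -403.2   45.4] [-3.1406e+00  1.1000e-03 -1.6970e-01]
```

View pics/w8c.png

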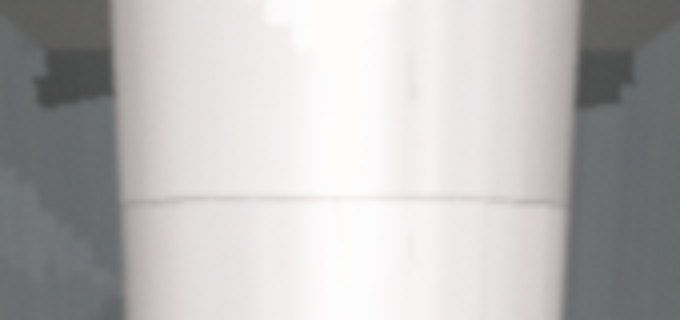

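View pics/wrist8.png

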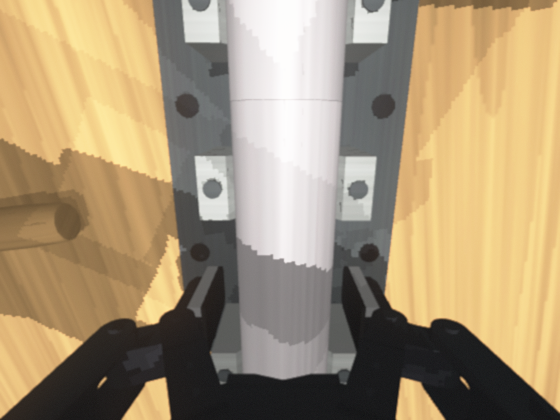

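The tube is released in the V-blocks and the seam is a thin line (row 99). As a check I'll nudge the free end with shut fingers.

```bash
python3 -m inch '[{"dp":[0,0,0],"angular":[0,0,0],"fingers":0},{"dp":[0,0,0],"angular":[0,0,0],"fingers":0},{"dp":[0,0,-20],"angular":[0,0,0],"fingers":0},{"dp":[0,0,-50],"angular":[0,0,0],"fingers":0},{"dp":[0,0,-80],"angular":[0,0,0],"fingers":255},{"dp":[0,35,-85],"angular":[0,0,0],"fingers":255},{"dp":[0,70,-85],"angular":[0,0,0],"fingers":255},{"dp":[0,100,-85],"angular":[0,0,0],"fingers":255},{"dp":[0,118,-85],"angular":[0,0,0],"fingers":255},{"dp":[0,118,-85],"angular":[0,0,0],"fingers":255},{"dp":[0,118,-85],"angular":[0,0,0],"fingers":255}]'; python3 snap.py wrist 9
```

```text
clock: 10.7
eef_pos: [495.0, -520.8, 130.4]
tcp_rot: [-3.141, 0.0, -0.172]
contact_force: [-0.4, 0.3, -0.2]
opening: 0.004
[ 495.  -520.8  130.4] [-3.1411e+00  3.0000e-04 -1.7150e-01]
```

View pics/wrist9.png

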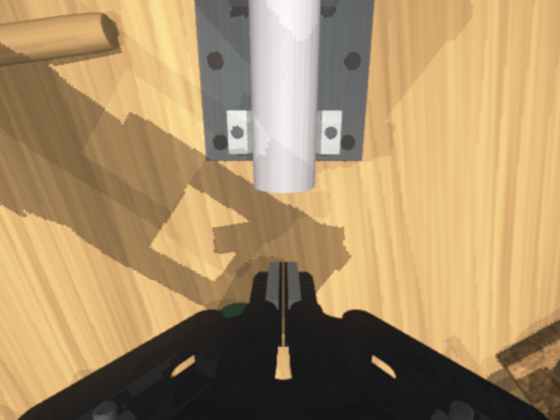

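```bash
python3 - <<'E'
from h import *
from rig import monitor
s=monitor.sense(); R0=toolR(s['tcp_rot']);T=lambda q:(R0.T@(q-s['eef_pos'])).round(1)
p,d,c=load('top',0); W=cloud(d,c)
for z in (0,): print(ray(468,247,c,z).round(0))
print(W[240,505].round(0),W[240,497].round(0),W[240,514].round(0))
t=(W[...,2]>30)&(W[...,0]>330)&(W[...,0]<600)&(W[...,1]<-520)&(W[...,1]>-700); t[:, 530:]=0
P=W[t]; print(np.percentile(P,[1,99],axis=0).round(0)); q=(P-s['eef_pos'])@R0; print(np.percentile(q,[1,99],axis=0).round(0))
pw,dw,cw=load('wrist',9)
for v in (190,191,192): print('tube end',T(ray(284,v,cw,82.7)),T(ray(284,v,cw,61.7)))
E
```

```text
[ 429. -619.    0.]
[ 430. -644.  182.] [ 430. -620.  188.] [ 430. -665.  187.]
[[ 333. -693.   33.]
 [ 459. -608.  193.]]
[[-131.   98.  -62.]
 [ -17.  196.   97.]]
tube end [  2.1 -33.5  47.8] [  2.2 -28.6  68.8]
tube end [  2.1 -32.8  47.8] [  2.2 -27.9  68.8]
tube end [  2.1 -32.2  47.8] [  2.2 -27.2  68.8]
```

```bash
python3 -m inch '[{"dp":[2,0,30],"angular":[0,0,0],"fingers":255},{"dp":[2,0,60],"angular":[0,0,0],"fingers":255},{"dp":[2,0,76],"angular":[0,0,0],"fingers":255},{"dp":[2,-6,76],"angular":[0,0,0],"fingers":255},{"dp":[2,-10,76],"angular":[0,0,0],"fingers":255},{"dp":[2,-12,76],"angular":[0,0,0],"fingers":255},{"dp":[2,-12,76],"angular":[0,0,0],"fingers":255}]'; python3 -m inch '[{"dp":[0,-1.5,0],"angular":[0,0,0],"fingers":255},{"dp":[0,-3,0],"angular":[0,0,0],"fingers":255},{"dp":[0,-3,0],"angular":[0,0,0],"fingers":255}]'
```

```text
clock: 11.33
eef_pos: [500.8, -508.5, 56.8]
tcp_rot: [3.14, -0.002, -0.169]
contact_force: [-0.0, -0.1, 0.2]
opening: 0.0
clock: 11.58
eef_pos: [500.3, -506.0, 55.7]
tcp_rot: [3.141, -0.001, -0.17]
contact_force: [-0.0, 0.0, 0.3]
opening: 0.003
```

```bash
python3 -m inch '[{"dp":[0,-1.5,0],"angular":[0,0,0],"fingers":255},{"dp":[0,-3,0],"angular":[0,0,0],"fingers":255},{"dp":[0,-3,0],"angular":[0,0,0],"fingers":255}]'; python3 -m inch '[{"dp":[0,-1.5,0],"angular":[0,0,0],"fingers":255},{"dp":[0,-2,0],"angular":[0,0,0],"fingers":255},{"dp":[0,-2,0],"angular":[0,0,0],"fingers":255}]'
```

```text
clock: 11.83
eef_pos: [500.5, -502.7, 54.9]
tcp_rot: [-3.141, 0.0, -0.17]
contact_force: [0.5, 0.4, 0.2]
opening: 0.001
clock: 12.08
eef_pos: [500.9, -500.8, 54.8]
tcp_rot: [-3.141, 0.0, -0.17]
contact_force: [0.2, 0.5, -0.2]
opening: -0.004
```

```bash
python3 -m inch '[{"dp":[0,-1,0],"angular":[0,0,0],"fingers":255},{"dp":[0,-2,0],"angular":[0,0,0],"fingers":255},{"dp":[0,-2,0],"angular":[0,0,0],"fingers":255}]'; python3 -m inch '[{"dp":[0,-1,0],"angular":[0,0,0],"fingers":255},{"dp":[0,-1,0],"angular":[0,0,0],"fingers":255}]'
```

```text
clock: 12.33
eef_pos: [501.2, -499.3, 54.9]
tcp_rot: [3.141, -0.0, -0.17]
contact_force: [-0.5, -1.2, -1.2]
opening: 0.003
clock: 12.5
eef_pos: [501.3, -499.3, 55.1]
tcp_rot: [3.139, -0.001, -0.17]
contact_force: [-1.5, -6.6, -1.7]
opening: 0.001
```

```bash
python3 -m inch '[{"dp":[0,-1,0],"angular":[0,0,0],"fingers":255},{"dp":[0,-1,0],"angular":[0,0,0],"fingers":255}]'; python3 -m inch '[{"dp":[0,-1,0],"angular":[0,0,0],"fingers":255},{"dp":[0,-1,0],"angular":[0,0,0],"fingers":255}]'
```

```text
clock: 12.67
eef_pos: [501.6, -499.3, 55.4]
tcp_rot: [3.138, -0.002, -0.17]
contact_force: [-1.5, -9.5, -1.0]
opening: -0.0
clock: 12.83
eef_pos: [501.8, -499.4, 55.7]
tcp_rot: [3.136, -0.002, -0.17]
contact_force: [-1.9, -12.5, -2.5]
opening: 0.006
```

The tube end didn't move under 12.5 N, so the joint is tight. Retreating, then on to the welder.

```bash
python3 -m inch '[{"dp":[0,25,0],"angular":[0,0,0],"fingers":255},{"dp":[0,25,-35],"angular":[0,0,0],"fingers":255},{"dp":[0,25,-75],"angular":[0,0,0],"fingers":255},{"dp":[0,25,-116],"angular":[0,0,0],"fingers":255},{"dp":[0,25,-157],"angular":[0,0,0],"fingers":0},{"dp":[0,25,-195],"angular":[0,0,0],"fingers":0},{"dp":[0,25,-225],"angular":[0,0,0],"fingers":0},{"dp":[0,25,-225],"angular":[0,0,0],"fingers":0}]'; cat > sw.py <<'E'
from h import *
def frame(yaw):
    y=np.radians(yaw); Rz=Ro.from_euler('z',y).as_matrix(); a=0.322
    return Rz@[np.cos(a),0,np.sin(a)], Rz@[0,1,0], Rz@[-np.sin(a),0,np.cos(a)]
def sworient(yaw,pos):
    u,l,n=frame(yaw); th=np.radians(105-30*pos-90)  # jaw dir angle, ccw from upslope
    x=np.cos(th)*u+np.sin(th)*l; z=-n; return np.stack([x,np.cross(z,x),z],1)
E
python3 - <<'E'
from sw import *
from rig import monitor
s=monitor.sense(); R=sworient(10.3,1); u,l,n=frame(10.3); print(s['eef_pos'],s['qpos'].round(2))
print(plan(s,np.array([461.4,283.8,120])+180*n,R), np.array([461.4,283.8,120])+180*n)
E
```

```text
clock: 13.5
eef_pos: [499.6, -522.7, 288.3]
tcp_rot: [3.135, -0.009, -0.17]
contact_force: [-0.7, -0.2, 0.3]
opening: 0.566
[ 499.64843358 -522.72239738  288.29804843] [-0.81  0.46  1.35  0.    1.32 -0.64]
(array([-227.6, -768.9,   -9.5]), array([ 0.1037,  0.2984, -0.0857])) [405.35437394 273.61478354 290.74878964]
```

```bash
python3 -m inch '[{"dp":[-228,-769,-10],"angular":[0,0,0],"fingers":0},{"dp":[-228,-769,-10],"angular":[0,0,0],"fingers":0},{"dp":[-228,-769,-10],"angular":[0.01,0.03,-0.01],"fingers":0},{"dp":[-228,-769,-10],"angular":[0.02,0.06,-0.02],"fingers":0},{"dp":[-228,-769,-10],"angular":[0.03,0.09,-0.03],"fingers":0},{"dp":[-228,-769,-10],"angular":[0.04,0.12,-0.03],"fingers":0},{"dp":[-228,-769,-10],"angular":[0.05,0.15,-0.04],"fingers":0},{"dp":[-228,-769,-10],"angular":[0.06,0.18,-0.05],"fingers":0},{"dp":[-228,-769,-10],"angular":[0.07,0.21,-0.06],"fingers":0},{"dp":[-228,-769,-10],"angular":[0.08,0.24,-0.07],"fingers":0},{"dp":[-228,-769,-10],"angular":[0.1,0.27,-0.08],"fingers":0},{"dp":[-228,-769,-10],"angular":[0.104,0.298,-0.086],"fingers":0}]'; python3 - <<'E'
from sw import *
from rig import monitor
s=monitor.sense(); R=sworient(10.3,1); u,l,n=frame(10.3)
print(plan(s,np.array([461.4,283.8,120])+180*n,R),s['qpos'].round(2))
E
```

```text
clock: 14.5
eef_pos: [437.5, -22.6, 286.0]
tcp_rot: [-3.046, -0.303, -0.098]
contact_force: [0.5, 0.4, 0.8]
opening: 0.998
(array([ -56.9, -292.4,    5.2]), array([-0.0087,  0.007 , -0.0034])) [-0.14 -0.18  2.14  0.14  0.89 -0.13]
```

```bash
python3 -m inch '[{"dp":[-57,-291,5],"angular":[0,0,0],"fingers":0},{"dp":[-57,-291,5],"angular":[0,0,0],"fingers":0},{"dp":[-57,-291,5],"angular":[0,0,0],"fingers":0},{"dp":[-57,-291,5],"angular":[0,0,0],"fingers":0},{"dp":[-57,-291,5],"angular":[0,0,0],"fingers":0},{"dp":[-57,-291,5],"angular":[0,0,0],"fingers":0},{"dp":[-57,-291,5],"angular":[0,0,0],"fingers":0},{"dp":[-57,-291,5],"angular":[0,0,0],"fingers":0},{"dp":[-57,-291,5],"angular":[0,0,0],"fingers":0},{"dp":[-57,-291,5],"angular":[0,0,0],"fingers":0}]'; python3 snap.py wrist 10; python3 snap.py top 10
```

```text
clock: 15.33
eef_pos: [405.4, 270.4, 289.9]
tcp_rot: [-3.049, -0.301, -0.095]
contact_force: [-0.6, 0.1, 0.1]
opening: 1.003
[405.4 270.4 289.9] [-3.0489 -0.3008 -0.0955]
[405.6 269.6 289.9] [-3.0488 -0.3009 -0.0972]
```

View pics/wrist10.png

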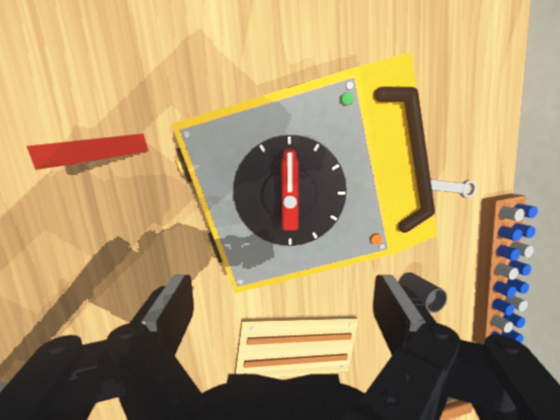

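View pics/top10.png

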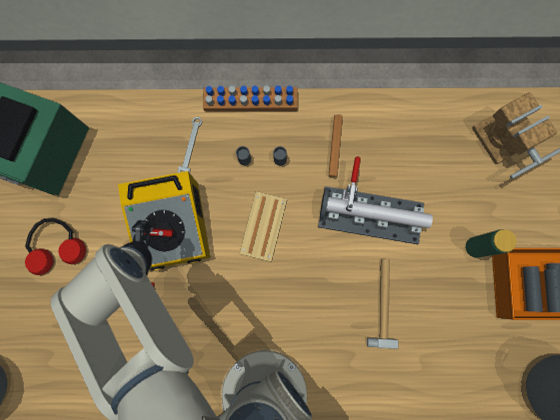

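The wrist view shows the red bar upright in the image (pointer tip at (290,150), spindle at (290,202)), the panel's corner screws at (186,134), (349,86), (383,246) and (240,282), and the pointer on the second tick. I fit the panel plane and spindle from this view.

```bash
python3 - <<'E'
from sw import *
p,d,c=load('wrist',10); 
pos=np.array([405.4,270.4,289.9]); R0=toolR([-3.0489,-0.3008,-0.0955])
W=cloud(d,c); P=(W-pos)@R0
hsv=cv2.cvtColor(p,cv2.COLOR_BGR2HSV)
quad=np.zeros(p.shape[:2],np.uint8); cv2.fillPoly(quad,[np.array([(190,140),(345,92),(378,242),(243,277)])],1); cv2.circle(quad,(290,190),64,0,-1)
m=(quad>0)&np.isfinite(P[...,2]); A=P[m]; 
for _ in range(4):
    G=np.c_[A[:,:2],np.ones(len(A))]; k=np.linalg.lstsq(G,A[:,2],rcond=None)[0]; e=A[:,2]-G@k; A=A[abs(e)<2.5*e.std()]
print('plane tool z = ',k.round(4),'res',e.std().round(2)) 
nt=np.array([k[0],k[1],-1]);nt/=np.linalg.norm(nt); nw=R0@nt; print('normal world',nw.round(3),'tilt',np.degrees(np.arccos(nw[2])).round(2),'az',np.degrees(np.arctan2(-nw[1],-nw[0])).round(2))
# rays in tool frame
o=R0.T@(-c['R'].T@c['t']-pos)
def hit(u,v,h,zz=None):
    D=R0.T@c['R'].T@np.array([(u-c['cx'])/c['fx'],(v-c['cy'])/c['fy'],1.])
    N=np.array([k[0],k[1],-1.]); L=np.linalg.norm(N) # plane N.x + k2 - =0 ; height = (N.x+k2)/L
    t=(h*L-k[2]-N@o)/(N@D); return o+D*t
S=[hit(u,v,0) for u,v in [(186,134),(349,86),(383,246),(240,282)]]; print(np.round(S,1)); Sm=np.mean(S,0); print('screw mean',Sm.round(1))
print('sides',[np.linalg.norm(S[i]-S[(i+1)%4]).round(1) for i in range(4)])
e=(S[1]-S[0]+S[2]-S[3]); print('upslope ang in tool xy',np.degrees(np.arctan2(e[1],e[0])).round(2)); e=(S[0]-S[3]+S[1]-S[2]);print('left',np.degrees(np.arctan2(e[1],e[0])).round(2))
# dial
blk=((hsv[...,2]<60)).astype(np.uint8); blk[:125]=0;blk[252:]=0;blk[:,:225]=0;blk[:,355:]=0
red=(((hsv[...,0]<10)|(hsv[...,0]>170))&(hsv[...,1]>120)&(hsv[...,2]>60)).astype(np.uint8); red[:130]=0;red[240:]=0;red[:,:240]=0;red[:,340:]=0
cs,_=cv2.findContours(cv2.morphologyEx(blk|red,cv2.MORPH_CLOSE,np.ones((7,7))),cv2.RETR_EXTERNAL,cv2.CHAIN_APPROX_NONE);cc=max(cs,key=cv2.contourArea);E=cv2.fitEllipse(cc);print('dial',E,hit(*E[0],0).round(1))
cs,_=cv2.findContours(red,cv2.RETR_EXTERNAL,cv2.CHAIN_APPROX_NONE);cc=max(cs,key=cv2.contourArea);r=cv2.minAreaRect(cc);print('bar',r); b=cv2.boxPoints(r); print(np.round([hit(*q,37) for q in b],1))
g=(p.min(2)>150).astype(np.uint8)
print('spindle cap',hit(290,202,37).round(1),'normal in tool',nt.round(3))
cv2.imwrite('pics/w10c.png',cv2.resize(p[120:260,220:360],None,fx=4,fy=4,interpolation=cv2.INTER_CUBIC))
E
```

```text
plane tool z =  [-9.400000e-03 -2.800000e-03  1.819463e+02] res 0.69
normal world [-0.311 -0.06   0.948] tilt 18.48 az 10.97
[[ -96.2  -60.4  183. ]
 [  64.2 -104.7  181.6]
 [ 112.6   60.7  180.7]
 [ -49.1  106.5  182.1]]
screw mean [  7.8   0.5 181.9]
sides [np.float64(166.4), np.float64(172.3), np.float64(168.1), np.float64(173.4)]
upslope ang in tool xy -15.64
left -106.03
dial ((275.6783447265625, 191.8541717529297), (80.070068359375, 104.41797637939453), 178.07290649414062) [ -6.7  -1.1 182. ]
bar ((289.0, 189.0), (82.0, 18.0), 90.0)
[[ -1.7 -50.2 145.1]
 [ 14.5 -50.2 144.9]
 [ 15.6  28.1 144.7]
 [ -2.   28.2 144.9]]
spindle cap [ 7.600e+00 -1.000e-01  1.449e+02] normal in tool [-0.009 -0.003 -1.   ]
```

View pics/w10c.png

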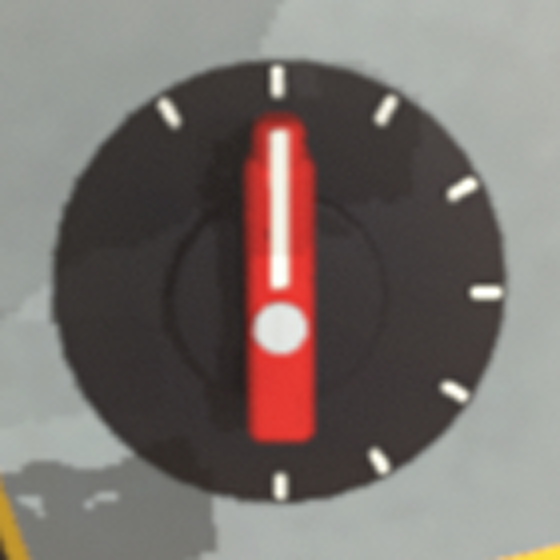

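```bash
python3 -m inch '[{"dp":[4,0,20],"angular":[0,0,-0.013],"fingers":0},{"dp":[7.5,-0.5,50],"angular":[0,0,-0.013],"fingers":0},{"dp":[7.5,-0.5,85],"angular":[0,0,-0.013],"fingers":0},{"dp":[7.5,-0.5,115],"angular":[0,0,-0.013],"fingers":0},{"dp":[7.5,-0.5,138],"angular":[0,0,-0.013],"fingers":0},{"dp":[7.5,-0.5,153],"angular":[0,0,-0.013],"fingers":60},{"dp":[7.5,-0.5,162],"angular":[0,0,-0.013],"fingers":120},{"dp":[7.5,-0.5,165],"angular":[0,0,-0.013],"fingers":140},{"dp":[7.5,-0.5,165],"angular":[0,0,-0.013],"fingers":140},{"dp":[7.5,-0.5,165],"angular":[0,0,-0.013],"fingers":140}]' 40; python3 snap.py wrist 11; python3 -c "
from rig import monitor;print(monitor.sense()['qpos'].round(2))"
```

```text
clock: 16.27
eef_pos: [463.7, 280.6, 136.7]
tcp_rot: [-3.051, -0.304, -0.085]
contact_force: [0.1, 0.1, -0.2]
opening: 0.453
[463.7 280.6 136.7] [-3.0511 -0.3037 -0.0852]
[ 0.62  0.23  2.11 -0.25  0.53  0.89]
```

View pics/wrist11.png

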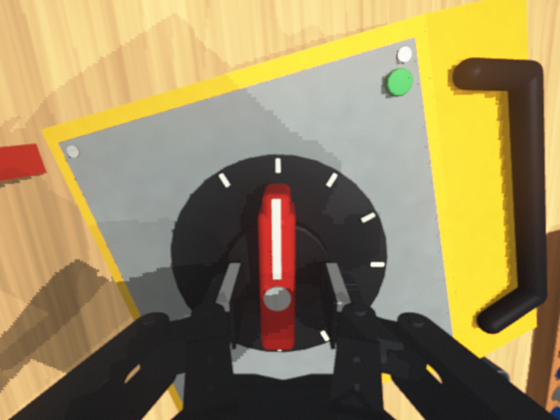

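```bash
python3 - <<'E'
from sw import *
p,d,c=load('wrist',11); pos=np.array([463.7,280.6,136.7]); R0=toolR([-3.0511,-0.3037,-0.0852])
o=R0.T@(-c['R'].T@c['t']-pos)
def hit(u,v,z):
    D=R0.T@c['R'].T@np.array([(u-c['cx'])/c['fx'],(v-c['cy'])/c['fy'],1.]); return (o+D*(z-o[2])/D[2]).round(1)
W=cloud(d,c);P=(W-pos)@R0
q=P[100:140,230:300].reshape(-1,3); print('panel z',np.nanmedian(q[:,2]))
print('cap z',P[298,277],P[250,268],P[320,285])
for z in (-18,-20,-22): print(z,hit(277,298,z), hit(278,200,z),hit(277,340,z))
E
```

```text
panel z 18.238548846821338
cap z [ -1.87456109  -0.47800867 -19.30207413] [ -5.58108944 -23.32936772 -18.26343383] [  1.72496674  12.46264449 -17.41658251]
-18 [ -1.9   0.4 -18. ] [ -1.2 -45.3 -18. ] [ -2.1  23.2 -18. ]
-20 [ -1.9  -0.9 -20. ] [ -1.2 -45.8 -20. ] [ -2.   21.5 -20. ]
-22 [ -1.8  -2.2 -22. ] [ -1.1 -46.4 -22. ] [ -2.   19.9 -22. ]
```

```bash
python3 -m inch '[{"dp":[-1.9,-0.5,2],"angular":[0,0,0.008],"fingers":170},{"dp":[-1.9,-0.5,2],"angular":[0,0,0.008],"fingers":170},{"dp":[-1.9,-0.5,2],"angular":[0,0,0.008],"fingers":255},{"dp":[-1.9,-0.5,2],"angular":[0,0,0.008],"fingers":255},{"dp":[-1.9,-0.5,2],"angular":[0,0,0.008],"fingers":255},{"dp":[-1.9,-0.5,2],"angular":[0,0,0.008],"fingers":255},{"dp":[-1.9,-0.5,2],"angular":[0,0,0.008],"fingers":255}]' 60; python3 snap.py wrist 12; python3 -c "
from rig import monitor;s=monitor.sense();print(s['wrist_torque'],s['contact_force'])"
```

```text
clock: 16.9
eef_pos: [462.0, 281.9, 134.0]
tcp_rot: [-3.049, -0.303, -0.092]
contact_force: [-4.3, -0.4, 5.5]
opening: 0.175
[462.  281.9 134. ] [-3.0491 -0.3026 -0.0919]
[-0.21357335  0.2111286  -0.01670471] [-4.43312826 -1.87022583  6.8833893 ]
```

View pics/wrist12.png

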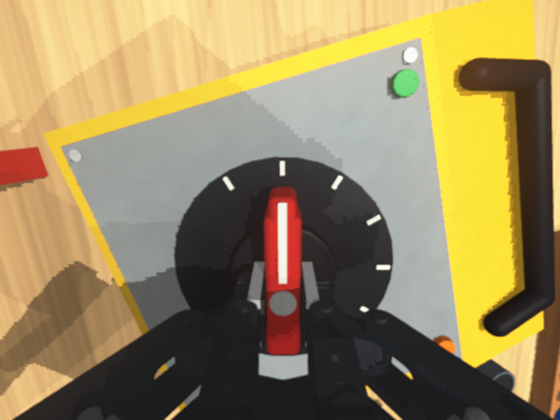

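The jaws hold the bar at the spindle (opening 0.175, about 15 mm). Turning clockwise, about +z of the tool.

```bash
python3 -m inch '[{"dp":[0,0,0],"angular":[0,0,0.08],"fingers":255},{"dp":[0,0,0],"angular":[0,0,0.17],"fingers":255},{"dp":[0,0,0],"angular":[0,0,0.26],"fingers":255},{"dp":[0,0,0],"angular":[0,0,0.35],"fingers":255},{"dp":[0,0,0],"angular":[0,0,0.44],"fingers":255},{"dp":[0,0,0],"angular":[0,0,0.53],"fingers":255}]'; python3 -c "
from rig import monitor;s=monitor.sense();print(s['wrist_torque'],s['contact_force'],s['qpos'].round(2))"
```

```text
clock: 17.45
eef_pos: [462.0, 281.9, 134.0]
tcp_rot: [-2.906, -0.213, -0.638]
contact_force: [-3.8, -1.6, 6.9]
opening: 0.174
[-0.24649208  0.1562604   0.20853852] [-3.77905922 -1.55665808  6.85483816] [ 0.62  0.23  2.11 -0.25  0.52  1.44]
```

```bash
python3 -m inch '[{"dp":[0,0,0],"angular":[0,0,0.1],"fingers":255},{"dp":[0,0,0],"angular":[0,0,0.2],"fingers":255},{"dp":[0,0,0],"angular":[0,0,0.3],"fingers":255},{"dp":[0,0,0],"angular":[0,0,0.4],"fingers":255},{"dp":[0,0,0],"angular":[0,0,0.5],"fingers":255},{"dp":[0,0,0],"angular":[0,0,0.6],"fingers":255},{"dp":[0,0,0],"angular":[0,0,0.7],"fingers":255},{"dp":[0,0,0],"angular":[0,0,0.8],"fingers":255},{"dp":[0,0,0],"angular":[0,0,0.9],"fingers":255},{"dp":[0,0,0],"angular":[0,0,1.0],"fingers":255},{"dp":[0,0,0],"angular":[0,0,1.05],"fingers":255},{"dp":[0,0,0],"angular":[0,0,1.05],"fingers":255}]'; python3 snap.py wrist 13; python3 -c "
from rig import monitor;s=monitor.sense();print(s['wrist_torque'],s['contact_force'],s['qpos'].round(2))"
```

```text
clock: 18.45
eef_pos: [462.2, 281.9, 134.1]
tcp_rot: [-2.838, 0.092, -1.647]
contact_force: [-3.2, -1.6, 5.8]
opening: 0.171
[462.2 281.9 134.1] [-2.8385  0.0921 -1.6469]
[-0.31387873 -0.04642768  0.03471348] [-3.40426881 -1.51268505  6.12493194] [ 0.62  0.23  2.11 -0.26  0.52  2.49]
```

View pics/wrist13.png

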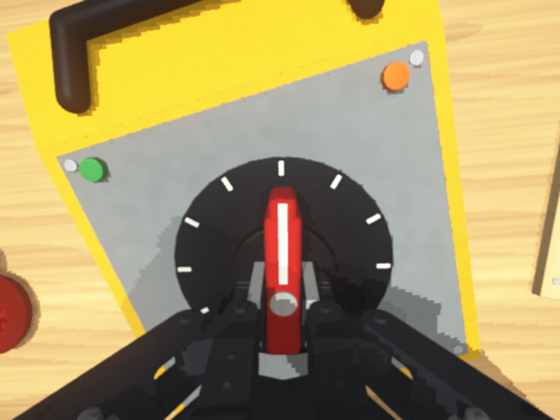

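The pointer stands on the fifth tick at (281,167), with four ticks anticlockwise of it, so position 4. Releasing and backing off along the panel normal.

```bash
python3 -m inch '[{"dp":[0,0,0],"angular":[0,0,0],"fingers":140},{"dp":[0,0,0],"angular":[0,0,0],"fingers":110},{"dp":[0,0,0],"angular":[0,0,0],"fingers":100},{"dp":[0,0,0],"angular":[0,0,0],"fingers":100},{"dp":[0,0,-15],"angular":[0,0,0],"fingers":60},{"dp":[0,0,-40],"angular":[0,0,0],"fingers":0},{"dp":[0,0,-75],"angular":[0,0,0],"fingers":0},{"dp":[0,0,-110],"angular":[0,0,0],"fingers":0},{"dp":[0,0,-140],"angular":[0,0,0],"fingers":0},{"dp":[0,0,-150],"angular":[0,0,0],"fingers":0},{"dp":[0,0,-150],"angular":[0,0,0],"fingers":0}]'; for n in wrist top scene; do python3 snap.py $n 14; done; python3 - <<'E'
from h import *
p,_,_=load('top',14); cv2.imwrite('pics/t14.png',np.hstack([cv2.resize(p[160:280,100:220],None,fx=3.3,fy=3.3,interpolation=cv2.INTER_CUBIC),cv2.resize(p[140:260,315:435],None,fx=3.3,fy=3.3,interpolation=cv2.INTER_CUBIC)]))
E
```

```text
clock: 19.42
eef_pos: [417.2, 273.0, 278.9]
tcp_rot: [-2.835, 0.094, -1.644]
contact_force: [0.2, -0.2, -0.6]
opening: 0.998
[417.2 273.  278.9] [-2.8351  0.0944 -1.6436]
[416.9 272.5 276.8] [-2.8371  0.0925 -1.6439]
[416.5 272.  275.3] [-2.8391  0.0908 -1.6443]
```

View pics/wrist14.png

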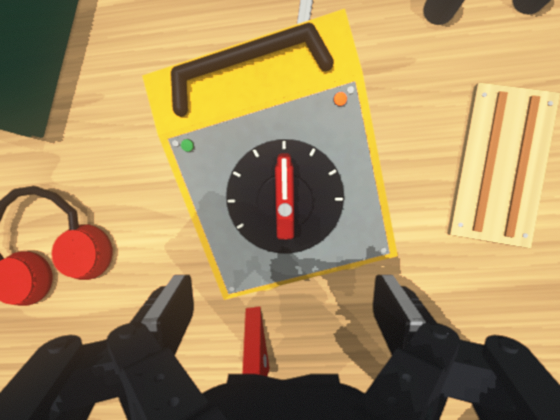

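View pics/t14.png

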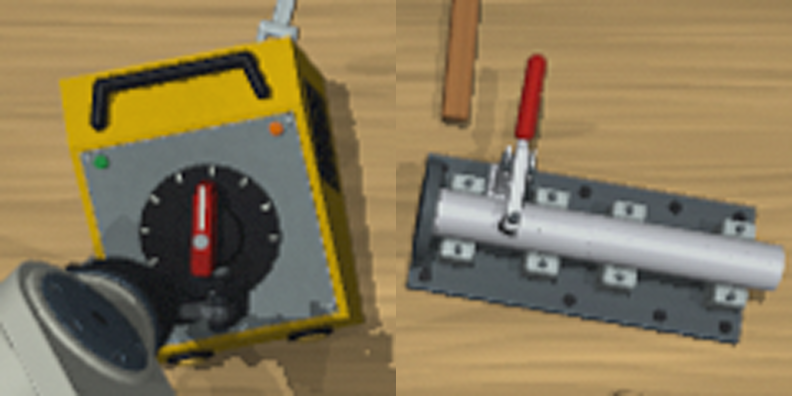

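View pics/scene14.png

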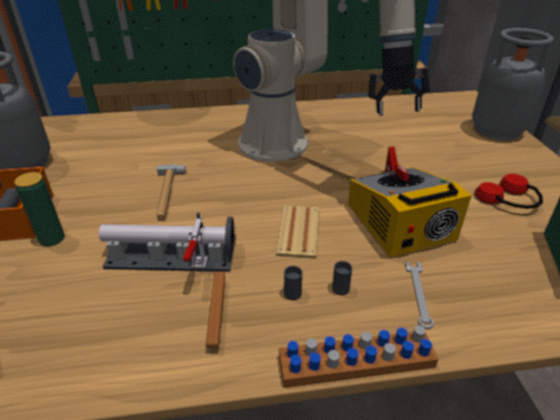

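The switch points at the fifth of eight ticks, the tube lies in line with the clamped stub, and the gripper is clear. Before handing in I check numerically that the magnet square and the other loose items haven't moved.

```bash
python3 - <<'E'
from h import *
def cen(n,k,f,roi):
    p,d,c=load(n,k); h=cv2.cvtColor(p,cv2.COLOR_BGR2HSV); m=f(h).astype(np.uint8); z=np.zeros_like(m); a,b,e,g=roi; z[e:g,a:b]=m[e:g,a:b]
    n_,l,st,ce=cv2.connectedComponentsWithStats(z); i=1+np.argmax(st[1:,4]); return ce[i].round(1).tolist(),int(st[i,4])
red=lambda h:((h[...,0]<8)|(h[...,0]>172))&(h[...,1]>130)&(h[...,2]>50)
dark=lambda h:(h[...,2]<70)
for k in (0,4,14): print('magnet top',k,cen('top',k,red,(135,165,278,320)))
a=load('scene',0)[0].astype(int);b=load('scene',14)[0].astype(int)
for nm,(x0,x1,y0,y1) in dict(stubs=(275,360,255,305),hammer=(150,190,158,225),spanner=(400,440,258,330),brush=(200,232,275,350)).items():
    print(nm,abs(a-b)[y0:y1,x0:x1].mean().round(2))
# tube end/straightness, from top
p,d,c=load('wrist',14)
print('red at wrist (world z=45)',)
E
python3 -m inch '[{"dp":[0,0,-30],"angular":[0,0,0],"fingers":0},{"dp":[0,0,-40],"angular":[0,0,0],"fingers":0},{"dp":[0,0,-40],"angular":[0,0,0],"fingers":0},{"dp":[0,0,-40],"angular":[0,0,0],"fingers":0}]'; python3 snap.py top 15
```

```text
magnet top 0 ([147.4, 299.6], 334)
magnet top 4 ([147.4, 299.5], 331)
clock: 19.9
eef_pos: [404.6, 269.6, 313.1]
tcp_rot: [-2.839, 0.091, -1.644]
contact_force: [-0.7, 0.5, 0.4]
opening: 1.0
[404.6 269.6 313.1] [-2.8392  0.0906 -1.6443]Traceback (most recent call last):
  File "<stdin>", line 7, in <module>
  File "<stdin>", line 4, in cen
    return _wrapfunc(a, 'argmax', axis=axis, out=out, **kwds)
    return bound(*args, **kwds)
ValueError: attempt to get argmax of an empty sequence
```

View pics/top15.png

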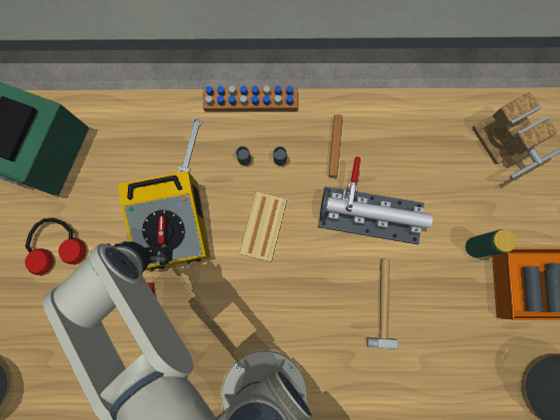

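```bash
python3 - <<'E'
from h import *
def redmask(p,roi):
    h=cv2.cvtColor(p,cv2.COLOR_BGR2HSV); m=((h[...,0]<8)|(h[...,0]>172))&(h[...,1]>130)&(h[...,2]>50); z=np.zeros_like(m); a,b,e,g=roi; z[e:g,a:b]=m[e:g,a:b]; return z
p,d,c=load('top',0); W=cloud(d,c); P=W[redmask(p,(135,165,278,320))]; print(P.mean(0).round(0))
pw,dw,cw=load('wrist',14); Q=cloud(dw,cw)[redmask(pw,(235,280,300,380))]
print('top0 top-edge',P[P[:,0]>np.percentile(P[:,0],90)].mean(0).round(0),'wrist14',Q[Q[:,0]>np.percentile(Q[:,0],90)].mean(0).round(0))
a=load('scene',0)[0].astype(int);b=load('scene',14)[0].astype(int)
for nm,(x0,x1,y0,y1) in dict(stubs=(275,360,255,305),hammer=(150,190,158,225),spanner=(400,440,258,330),brush=(200,232,290,350)).items():
    print(nm,abs(a-b)[y0:y1,x0:x1].mean().round(2))
E
```

```text
[nan nan nan]
top0 top-edge [nan nan nan] wrist14 [nan nan nan]
stubs 1.98
hammer 1.74
spanner 1.68
brush 1.82<stdin>:6: RuntimeWarning: Mean of empty slice.
  ret = um.true_divide(
```

```bash
python3 - <<'E'
from h import *
def redmask(p,roi):
    h=cv2.cvtColor(p,cv2.COLOR_BGR2HSV); m=((h[...,0]<8)|(h[...,0]>172))&(h[...,1]>130)&(h[...,2]>50); z=np.zeros_like(m); a,b,e,g=roi; z[e:g,a:b]=m[e:g,a:b]; return z
f=lambda P:P[np.isfinite(P[:,2])]
p,d,c=load('top',0); P=f(cloud(d,c)[redmask(p,(135,165,278,320))])
pw,dw,cw=load('wrist',14); Q=f(cloud(dw,cw)[redmask(pw,(235,280,300,380))])
for n,A in (('top0',P),('wrist14',Q)):
    t=A[A[:,0]>A[:,0].max()-12]; print(n,len(A),'far end',t.mean(0).round(0),'max x',np.percentile(A[:,0],98).round(0))
E
```

```text
top0 333 far end [314. 349.   7.] max x 317.0
wrist14 1350 far end [406. 274. 350.] max x 324.0
```

```bash
python3 - <<'E'
from h import *
def redmask(p,roi):
    h=cv2.cvtColor(p,cv2.COLOR_BGR2HSV); m=((h[...,0]<8)|(h[...,0]>172))&(h[...,1]>130)&(h[...,2]>50); z=np.zeros_like(m); a,b,e,g=roi; z[e:g,a:b]=m[e:g,a:b]; return z
f=lambda P:P[np.isfinite(P[:,2])&(P[:,2]<110)]
for n,k,roi in (('top',0,(135,165,278,320)),('wrist',14,(235,280,300,380))):
    p,d,c=load(n,k); P=f(cloud(d,c)[redmask(p,roi)])
    for z0,z1 in ((0,20),(20,50),(50,80)):
        A=P[(P[:,2]>z0)&(P[:,2]<z1)]
        if len(A): print(n,(z0,z1),len(A),A.mean(0).round(0),'x98',np.percentile(A[:,0],98).round(0))
E
```

```text
top (0, 20) 73 [295. 343.  12.] x98 319.0
top (20, 50) 122 [277. 342.  35.] x98 301.0
top (50, 80) 105 [255. 342.  65.] x98 272.0
wrist (0, 20) 411 [302. 344.  10.] x98 323.0
wrist (20, 50) 648 [284. 343.  35.] x98 303.0
wrist (50, 80) 249 [268. 343.  56.] x98 275.0
```

The magnet's edges agree within 4 mm between the two cameras, so it hasn't moved. Handing in.

```bash
python3 -c "
from rig import sign_off,monitor; print(monitor.sense()['clock'],monitor.sense()['contact_force']); print(sign_off())"
```

```text
19.95 [ 0.22709583  0.40464651 -0.11820358]
the job is handed in; nothing more can be done
None
```

The job is done and handed in at 19.95 s of the 54 s allowed.

**Tube:** I carried it from its rest to the two empty V-blocks without dropping it. I seated it until the wrist felt it resting in the grooves, then slid it against the clamped stub and let go. Pressing its free end with 12.5 N afterwards did not move it. In the wrist picture taken just before that press, the seam was a hairline under one pixel wide.

**Range switch:** I turned it clockwise from the second tick to the fifth, three clicks (position 1 to position 4). Pictures taken after letting go show the pointer on that tick.

**Other things on the bench:**
- The two stubs, hammer, spanner and wire brush look the same before and after in the scene camera.
- My first comparisons for the magnet square failed, because the arm hid it from the top camera and some depth readings were missing. A later comparison between two cameras agreed within about 4 mm at its edges, which is about what the cameras resolve. The mean positions differed by more, up to 13 mm along x, because each camera sees a different part of it.

When I handed in, the gripper was open, clear of everything, and reading almost no force.

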